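# Pack the field soldering kit

## Robot

A 6-joint arm with a two-finger parallel gripper is mounted at the origin on a cart in front of the work surface, level with it; the furniture and walls round the work are solid. World frame = base frame: x ahead of the robot, y to its left, z up, the work surface at z = 0. Lengths are in m, angles in rad, forces in N, time in s.
With the tool pointing down it reaches from about 0.325 to 0.775 m from the base axis. Payload 5.5 kg.
Tool frame: the origin (TCP) lies midway between the tips of the shut fingers; the grasp point (between the pads) lies bot.hold_point_z behind it (bot.hold_point_z is the distance from the TCP to the grasp point, in m); y points along the fingers, z is the direction in which the jaws open and shut, and the axes are right-handed (so a half turn about y gives the same grasp; the last joint's range is limited). The gripper opens to 85 mm and grips with 20 to 120 N. Pads are 22 mm wide; open, the fingers measure 114 mm over their backs; the gripper's body (76 mm by 85 mm) begins 54 mm behind the grasp point. The pads swing forward as they close: fully open they stand 13 mm farther back than shut.
Start: joints at [-1.232, 0.091, 1.231, -0, 1.82, -0.057], TCP at [0.231, -0.554, 0.209] pointing down, gripper open.
Joint ranges: [-2.87, 2.87], [-0.86, 2.18], [0.17, 2.46], [-1.51, 4.65], [0.06, 2.69], [-2.65, 2.65]. Speed limits (rad/s): [2.57, 2.57, 3.01, 3.14, 3.14, 3.14].

## Interface

Orientations are given as a rotation vector (axis times angle).
In Python, from station import bot gives the robot as it stands. The module is installed in compiled form; this text tells all that it offers.
- The arm moves only by the tool drive_tool, never from a script. Its argument "rows" is text: rows parted by semicolons, each of 7 numbers parted by spaces: the turn, a rotation vector about the tool's x, y, z in units of 6 degrees (1.0 is 6 degrees), then the shift along the tool's x, y, z in mm, then the finger opening in mm, from 0 to 85.4. In form: ax ay az dx dy dz hand; .... A call has 1 to 8 rows; each row shifts and turns the commanded pose from where the row before left it, along the tool's axes as they then stand; what a row does not reach is not made up. A row lasts 1/8 s, in which the tool goes at most 62.5 mm and 10.7 degrees, less where a joint would pass 70% of its speed; a pose out of reach is approached as far as the arm can. A call with a gripper value outside its range is refused whole. The fingers move at their own pace and stop on an object; "force" is the grip in N (left out, the last holds). Time passes only in rows, so rows that do not move let the fingers close. It gives the time, the measured TCP pose, the force and the opening at its end, in the units of the state.
- bot.observe(): the state, without advancing time (a new reading comes with each control period).
- bot.grab_frame(name): name is "scene" or "top" or "wrist"; returns the picture (480x640x3 uint8, red, green, blue); there is no depth.
- bot.get_calibration(name): a dict with "fovy" (degrees; the focal length in pixels is half the picture's height over the tangent of half this angle, whatever the lens; pixels are square), "cx", "cy" (the principal point, pixels), "cam_to_world" (4x4, takes a point from camera to world coordinates). Camera axes: x right, y up, looking along -z (the intrinsics and any distortion apply to the point x, -y, -z); pixel columns grow to the right and rows downward; lengths in m; the calibration is good to about 2 mm. A picture is of the moment at which its call begins: read the wrist's pose just before it. get_calibration takes no time and is no camera call; for the wrist camera it gives the pose at the moment of the call.
- bot.close_job(): hands the job in, once; it reports no verdict.
Trained networks look in the newest picture that a camera, given by its name, has taken for a name from the list of things; names that differ only in an ending like _2 or _b are one class to them, and where a whole thing is asked for, a point or a joint stands for the part that bears it (a point fixed in the world has none). Each returns a list of dicts, best first, with "confidence" (0 to 1); they miss things now and then, are a little off and sometimes report something else, mostly with a low value. They report only what shows in the picture. A call takes as long as a camera call.
- bot.masks_of(camera, thing): "region" (480x640 bool, what is visible of it) and "rect" ([left, top, right, bottom] in pixels, round what is visible of it).
The state is a dict: "time_s": time; "joint_positions": joint angles; "qd": joint speeds; "joint_efforts": joint torques, N m; "eef_pos": TCP position; "eef_rot": TCP orientation; "wrist_force": force on the tool from outside, world axes, zero at the start; "torque": the same for the moment, N m; "width": opening from 0.0 (shut) to 1.0 (fully open).
Only numpy, scipy, OpenCV 4.12 (cv2) and the standard library are available. Lean on these libraries where they do the work, as an engineer would, in place of code of your own. Each camera call takes 0.05 s, during which the arm holds its last target. There are 200 camera calls.

## Task

Pack the field kit: swing the lid of the grey case up by its handle until it rests back on its stop, and pack every solder reel, tape roll and power adapter that is on the bench into the case, side by side on its floor, reels standing and rolls and adapters lying flat, none stacked or leaning. With everything in, close the lid fully. Leave the squeeze bottle and the jar where they are.

Things in the scene. Friction and masses are not known exactly. Their poses are not given: they have to be found in the camera images.
- case: grey hard case fixed to the bench, turned up to 0.12 rad; origin at the centre of its underside, x away from the handle (towards the hinge), y along its length, z up. Outside 146 (x) by 240 (y) by 58 mm high without lid; walls and floor 5 mm; inside 136 by 230 by 53 mm deep. All six items fit in one layer, two deep along x in three columns along y, 20 mm between columns for the fingers
- case_in (a point): centre of the case's inner floor, 5 mm above the bench; axes as the case's. Just behind the case and to its right rear stand fixed cartons about 100 mm high: keep the gripper clear of them and of the opened lid, whose handle then stands 0.23 m above the bench
- lid (a joint): lid angle, rad: 0 shut, 1.9 open on its stop (19 degrees past upright, leaning away from the robot, where it stays by its own weight). It starts shut. The hinge is damped: below about 1.5 rad a lid that is let go sinks shut slowly. About 2 N at the handle lift it. Lid panel 146 x 240 x 10 mm, 0.35 kg
- lid_handle (a point): middle of the lid's handle bar: a round bar of 10 mm diameter, 100 mm free length along the case's y, held by two arms 30 mm (bar centre) in front of the lid's front edge, 64 mm above the bench when shut. A finger fits between bar and case. Gripped from above, the bar turns between the fingers as the lid swings. It swings about point lid_hinge at a radius of 176 mm
- lid_hinge (a point): middle of the hinge line, which runs along the case's y on the top of its far wall, 73 mm from the case centre along x, 58 mm above the bench
- spool_1: solder reel, a cylinder standing on its flange: 55 mm across, 47 mm tall, about 0.35 kg; origin at the centre of its underside, z along its axis. May be absent (None).
- spool_2: second solder reel, a cylinder standing on its flange: 55 mm across, 47 mm tall, about 0.35 kg; origin at the centre of its underside, z along its axis. May be absent (None).
- tape_a: roll of black tape lying flat: 62 x 60 mm across, 19 mm thick, about 0.05 kg, solid to the touch; origin at the centre of its underside, z up. May be absent (None).
- tape_b: second roll of black tape lying flat: 62 x 60 mm across, 19 mm thick, about 0.05 kg, solid to the touch; origin at the centre of its underside, z up. May be absent (None).
- adapter_a: black plug-in power adapter lying flat: with its prongs 64 mm long along its own y, 32 mm wide along its own x, 26 mm tall, about 0.07 kg. Origin on the underside at the middle of the 64 mm length; the plastic body runs from y = -32 to y = +20 mm, the short prongs from there to +32 mm. Pinch it across the 32 mm. May be absent (None).
- adapter_b: second black plug-in power adapter lying flat: with its prongs 64 mm long along its own y, 32 mm wide along its own x, 26 mm tall, about 0.07 kg. Origin on the underside at the middle of the 64 mm length; the plastic body runs from y = -32 to y = +20 mm, the short prongs from there to +32 mm. Pinch it across the 32 mm. May be absent (None).
- flux_bottle: squeeze bottle with a pointed cap, 51 mm across, 140 mm tall, origin at the centre of its underside; to be left alone. (A fixed toggle clamp, 156 x 130 mm and 223 mm tall, stands at about x = 0.49, y = -0.26: pass above it or in front of it. To the right of y = -0.34 the bench carries a 2 mm mat.)
- jar: square jar with a blue cap, 56 x 56 mm, 104 mm tall, origin at the centre of its underside; to be left alone

How it is judged:
On the way, in this order (a step that is already met when the one before it is completed fails the run):
1. the lid is open and back on its stop (over 1.8 rad) (value of joint lid above 1.8 rad), for 0.3 s.
2. with the lid still open (over 1.7 rad), every item stands or lies flat on the case floor (value of joint lid above 1.7 rad and x of spool_1 in the frame of case_in between -0.06 and 0.06 m and y of spool_1 in the frame of case_in between -0.105 and 0.105 m and z of spool_1 in the frame of case_in between -0.004 and 0.008 m and angle between each of spool_1, spool_2, tape_a, tape_b, adapter_a, adapter_b's own z axis and vertical below 0.15 rad and x of spool_2 in the frame of case_in between -0.06 and 0.06 m and y of spool_2 in the frame of case_in between -0.105 and 0.105 m and z of spool_2 in the frame of case_in between -0.004 and 0.008 m and x of tape_a in the frame of case_in between -0.06 and 0.06 m and y of tape_a in the frame of case_in between -0.105 and 0.105 m and z of tape_a in the frame of case_in between -0.004 and 0.008 m and x of tape_b in the frame of case_in between -0.06 and 0.06 m and y of tape_b in the frame of case_in between -0.105 and 0.105 m and z of tape_b in the frame of case_in between -0.004 and 0.008 m and x of adapter_a in the frame of case_in between -0.06 and 0.06 m and y of adapter_a in the frame of case_in between -0.105 and 0.105 m and z of adapter_a in the frame of case_in between -0.004 and 0.008 m and x of adapter_b in the frame of case_in between -0.06 and 0.06 m and y of adapter_b in the frame of case_in between -0.105 and 0.105 m and z of adapter_b in the frame of case_in between -0.004 and 0.008 m and linear speed of each of spool_1, spool_2, tape_a, tape_b, adapter_a, adapter_b below 0.03 m/s), for 0.2 s.
At the end, for the whole second after the job is handed in: The lid is shut (under 0.05 rad) and every item that is present is inside the case: its underside within 8 mm of the case floor, tilted less than 0.15 rad, at rest (value of joint lid below 0.05 rad and x of spool_1 in the frame of case_in between -0.06 and 0.06 m and y of spool_1 in the frame of case_in between -0.105 and 0.105 m and z of spool_1 in the frame of case_in between -0.004 and 0.008 m and angle between each of spool_1, spool_2, tape_a, tape_b, adapter_a, adapter_b's own z axis and vertical below 0.15 rad and x of spool_2 in the frame of case_in between -0.06 and 0.06 m and y of spool_2 in the frame of case_in between -0.105 and 0.105 m and z of spool_2 in the frame of case_in between -0.004 and 0.008 m and x of tape_a in the frame of case_in between -0.06 and 0.06 m and y of tape_a in the frame of case_in between -0.105 and 0.105 m and z of tape_a in the frame of case_in between -0.004 and 0.008 m and x of tape_b in the frame of case_in between -0.06 and 0.06 m and y of tape_b in the frame of case_in between -0.105 and 0.105 m and z of tape_b in the frame of case_in between -0.004 and 0.008 m and x of adapter_a in the frame of case_in between -0.06 and 0.06 m and y of adapter_a in the frame of case_in between -0.105 and 0.105 m and z of adapter_a in the frame of case_in between -0.004 and 0.008 m and x of adapter_b in the frame of case_in between -0.06 and 0.06 m and y of adapter_b in the frame of case_in between -0.105 and 0.105 m and z of adapter_b in the frame of case_in between -0.004 and 0.008 m and linear speed of each of spool_1, spool_2, tape_a, tape_b, adapter_a, adapter_b below 0.03 m/s); the robot touches nothing.
It fails at once if the squeeze bottle or the jar is moved more than 30 mm or tipped (distance of any of flux_bottle, jar from where it was at the start of the episode above 0.03 m or angle between any of flux_bottle, jar's own z axis and vertical above 0.4 rad).
Of spool_1, spool_2, tape_a, tape_b, adapter_a, adapter_b only 4 to 6 are there at a start; the rules pass over those that are not, and their reading is None.
At some moment in a run one of spool_1, spool_2, tape_a, tape_b, adapter_a, adapter_b may be knocked a few centimetres aside while the robot is not near it.
Once in a run the grip may slacken for a moment while it holds something.
It also fails if it takes over 210 s, if anything falls off the work surface, if the arm or the gripper's body presses on something with over 40 N, if the wrist force passes 120 N, or if a joint passes its speed limit or range.

## Working session

There is one attempt and no reset: what is moved stays moved. The work goes in short steps, Python scripts to look and compute and a tool call to move; the robot and the scene stay as the last step left them, time stands still between calls to the robot, and variables do not carry over. Pictures are saved under pics/ and viewed, about 12 in all and at most 16, crops included, and the job is handed in when it is done.

Besides the shell and the picture viewer there is one more tool, called after "Call:" in YAML: its name, and indented under it one key for each argument. drive_tool: Moves the arm, as the interface text tells. Its arguments: {"type":"object","properties":{"rows":{"type":"string"},"force":{"type":"number"}},"required":["rows"]}

```bash
mkdir -p pics; cat > h.py <<'E'
from station import bot
import numpy as np, cv2
from scipy.spatial.transform import Rotation as R
def cal(n):
    c=bot.get_calibration(n); f=240/np.tan(np.radians(c['fovy'])/2); return c,f
def ray(c,f,u,v,z):
    T=np.array(c['cam_to_world']); d=T[:3,:3]@np.array([(u-c['cx'])/f,-(v-c['cy'])/f,-1]); o=T[:3,3]
    return o+d*(z-o[2])/d[2]
def proj(c,f,p):
    T=np.array(c['cam_to_world']); q=T[:3,:3].T@(np.array(p)-T[:3,3]); return c['cx']+f*q[0]/-q[2], c['cy']-f*q[1]/-q[2]
def save(im,n): cv2.imwrite('pics/'+n,im[:,:,::-1])
E
python3 - <<'E'
from h import *
s=bot.observe(); print({k:np.round(v,3) for k,v in s.items()}, bot.hold_point_z)
print(R.from_rotvec(s['eef_rot']).as_matrix().round(3))
for n in ['scene','top','wrist']:
    c,f=cal(n); print(n,f,{k:np.round(v,3) for k,v in c.items()})
ims={n:bot.grab_frame(n) for n in ['scene','top']}
save(ims['top'],'top0.png'); save(ims['scene'],'scene0.png')
c,f=cal('top')
hs=dict(case=.06,lid_handle=.064,spool_1=.047,tape_a=.019,adapter_a=.026,flux_bottle=.1,jar=.1)
for t,h in hs.items():
    for m in bot.masks_of('top',t):
        v,u=np.nonzero(m['region']); 
        print(t,round(m['confidence'],2),m['rect'],len(u),ray(c,f,u.mean(),v.mean(),h).round(3))
E
```

```text
{'time_s': np.float64(0.0), 'joint_positions': array([-1.232,  0.092,  1.232,  0.   ,  1.82 , -0.057]), 'qd': array([-0.001,  0.001, -0.   , -0.001, -0.001,  0.002]), 'joint_efforts': array([-1.0000e-03, -4.5873e+01, -4.1803e+01, -0.0000e+00,  1.2000e-02,
        0.0000e+00]), 'eef_pos': array([ 0.231, -0.553,  0.207]), 'eef_rot': array([-0.402,  2.006, -2.002]), 'wrist_force': array([-1.191, -0.315,  0.639]), 'torque': array([0.049, 0.023, 0.004]), 'width': np.float64(1.002)} 0.0187
[[-0.923 -0.001  0.386]
 [-0.386  0.002 -0.923]
 [-0.    -1.    -0.002]]
scene 560.1686740281231 {'fovy': np.float64(46.385), 'cx': np.float64(319.566), 'cy': np.float64(244.798), 'cam_to_world': array([[ 0.565,  0.371, -0.737, -0.641],
       [-0.825,  0.271, -0.496, -0.721],
       [ 0.016,  0.888,  0.459,  0.769],
       [ 0.   ,  0.   ,  0.   ,  1.   ]])}
top 434.0024482185026 {'fovy': np.float64(57.885), 'cx': np.float64(328.63), 'cy': np.float64(241.067), 'cam_to_world': array([[ 0.102,  0.969, -0.223,  0.222],
       [-0.995,  0.1  , -0.02 , -0.003],
       [ 0.003,  0.224,  0.975,  1.241],
      
[... 242 characters left out ...]

       [-0.003, -0.297,  0.955,  0.372],
       [ 0.   ,  0.   ,  0.   ,  1.   ]])}
case 0.97 [211.1, 208.4, 299.8, 280.4] 4972 [0.467 0.223 0.06 ]
lid_handle 0.62 [210.7, 213.3, 299.8, 280.4] 4680 [0.467 0.225 0.064]
spool_1 0.71 [361.1, 263.7, 383.1, 284.5] 289 [ 0.413 -0.11   0.047]
tape_a 0.61 [326.2, 260.9, 348.1, 280.9] 242 [ 0.425 -0.007  0.019]
tape_a 0.52 [361.3, 225.6, 383.4, 247.8] 245 [ 0.53  -0.102  0.019]
adapter_a 0.72 [453.9, 281.5, 476.4, 294.8] 210 [ 0.409 -0.373  0.026]
adapter_a 0.62 [474.5, 240.3, 499.4, 262.4] 220 [ 0.524 -0.428  0.026]
flux_bottle 0.63 [433.0, 192.8, 454.2, 222.3] 380 [ 0.618 -0.283  0.1  ]
jar 0.91 [151.0, 264.5, 183.7, 289.9] 506 [0.341 0.44  0.1  ]
```

View pics/top0.png

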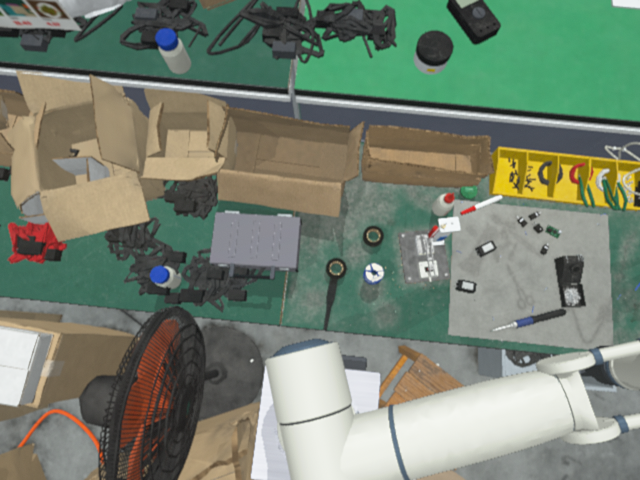

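View pics/scene0.png

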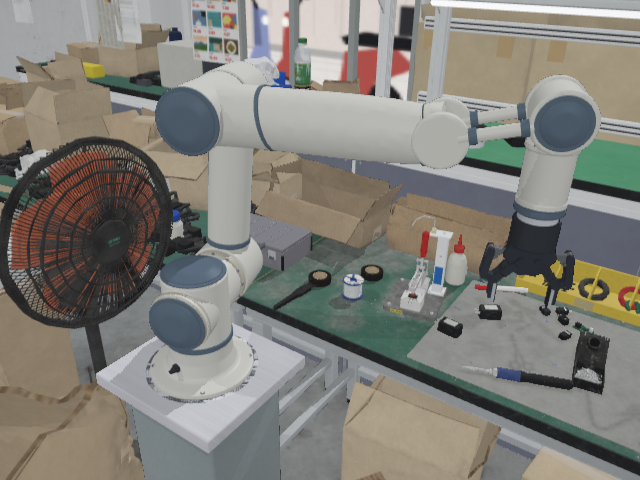

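The top view shows the case at about (255,240), spool (373,273), tapes (337,268) and (373,236), adapters (466,286) and (486,248), bottle (443,205) and jar (165,277). The scene view agrees: five items, with no second reel visible. Next I'll go over the clamp to the case.

```bash
cat >> h.py <<'E'
def tf(yaw): # tool down, z axis at yaw
    z=np.array([np.cos(yaw),np.sin(yaw),0]); y=np.array([0,0,-1.]); return np.c_[np.cross(y,z),y,z]
def plan(wps,start=None,step=60,turn=1.7):
    """wps: list of (x,y,z,yaw_deg,hand). prints rows; first a turn is spread over the leg's rows"""
    s=bot.observe(); p=np.array(s['eef_pos']) ; M=R.from_rotvec(s['eef_rot']).as_matrix()
    if start is not None: p=np.array(start[:3]); M=tf(np.radians(start[3]))
    for w in wps:
        st=w[5] if len(w)>5 else step
        T=tf(np.radians(w[3])) ; d=np.array(w[:3])-p; r=R.from_matrix(M.T@T).as_rotvec()/np.radians(6)
        n=max(1,int(np.ceil(np.linalg.norm(d)*1000/st-.02)),int(np.ceil(np.linalg.norm(r)/turn-.01)))
        rows=[]; 
        for i in range(n):
            q=M.T@(d/n)*1000; rows.append(' '.join(f'{a:.3g}' for a in np.r_[np.round(r/n,2),np.round(q,1),w[4]]+0))
            M=M@R.from_rotvec(r/n*np.radians(6)).as_matrix()
        p=np.array(w[:3]); M=T; print('; '.join(rows))
def st():
    s=bot.observe(); M=R.from_rotvec(s['eef_rot']).as_matrix()
    print('t',round(s['time_s'],2),'p',np.round(s['eef_pos'],4),'yaw',np.degrees(np.arctan2(M[1,2],M[0,2])).round(2),'tilt',M[2].round(3),'F',np.round(s['wrist_force'],1),'w',round(s['width']*85.4,1)); return s
E
python3 - <<'E'
from h import *
plan([(.231,-.553,.29,-67.3,85),(.45,-.25,.29,-67.3,85),(.36,.17,.30,0,85)])
E
```

```text
0 0 0 0 -40.8 -0.3 85; 0 0 0 0 -40.8 -0.3 85
0 0 0 -45.6 0 -27.9 85; 0 0 0 -45.6 0 -27.9 85; 0 0 0 -45.6 0 -27.9 85; 0 0 0 -45.6 0 -27.9 85; 0 0 0 -45.6 0 -27.9 85; 0 0 0 -45.6 0 -27.9 85; 0 0 0 -45.6 0 -27.9 85
0 -1.4 0 -9.9 -1.3 -52.8 85; 0 -1.4 0 -17.5 -1.3 -50.8 85; 0 -1.4 0 -24.7 -1.3 -47.7 85; 0 -1.4 0 -31.4 -1.3 -43.5 85; 0 -1.4 0 -37.5 -1.3 -38.5 85; 0 -1.4 0 -42.7 -1.3 -32.6 85; 0 -1.4 0 -47 -1.3 -26 85; 0 -1.4 0 -50.3 -1.3 -18.8 85
```

Call:
drive_tool:
  rows: "0 0 0 0 -41 0 85; 0 0 0 0 -41 0 85"

```text
time_s: 0.7
eef_pos: [0.2312, -0.5533, 0.2909]
eef_rot: [-0.402, 2.006, -2.003]
wrist_force: [-0.1, -0.1, 0.1]
width: 0.994
```

Call:
drive_tool:
  rows: "0 0 0 -46 0 -28 85; 0 0 0 -46 0 -28 85; 0 0 0 -46 0 -28 85; 0 0 0 -46 0 -28 85; 0 0 0 -46 0 -28 85; 0 0 0 -46 0 -28 85; 0 0 0 -46 0 -28 85"

```text
time_s: 1.58
eef_pos: [0.4536, -0.2471, 0.2908]
eef_rot: [-0.401, 2.004, -2.004]
wrist_force: [1.0, -0.9, 0.1]
width: 0.995
```

Call:
drive_tool:
  rows: "0 -1.4 0 -10 -1 -53 85; 0 -1.4 0 -17 -1 -51 85; 0 -1.4 0 -25 -1 -48 85; 0 -1.4 0 -31 -1 -44 85; 0 -1.4 0 -37 -1 -38 85; 0 -1.4 0 -43 -1 -33 85; 0 -1.4 0 -47 -1 -26 85; 0 -1.4 0 -50 -1 -19 85"

```text
time_s: 2.58
eef_pos: [0.361, 0.1733, 0.2989]
eef_rot: [-1.209, 1.207, -1.208]
wrist_force: [1.2, 0.3, 0.4]
width: 0.993
```

```bash
python3 - <<'E'
from h import *
st(); im=bot.grab_frame('wrist'); save(im,'w1.png'); c,f=cal('wrist')
for t,h in [('lid_handle',.064),('case',.068)]:
    for m in bot.masks_of('wrist',t):
        print(t,m['confidence'],m['rect'])
st()
E
```

```text
t 2.58 p [0.361  0.1733 0.2989] yaw 0.15 tilt [-0.    -1.     0.001] F [1.2 0.3 0.4] w 84.8
lid_handle 0.9 [321.9, 20.6, 509.7, 260.8]
case 0.64 [322.6, 22.1, 505.0, 258.9]
case 0.6 [322.4, 20.1, 512.2, 260.9]
t 2.73 p [0.3609 0.1737 0.2987] yaw 0.18 tilt [-0. -1.  0.] F [ 0.2 -0.  -0. ] w 84.9
```

View pics/w1.png

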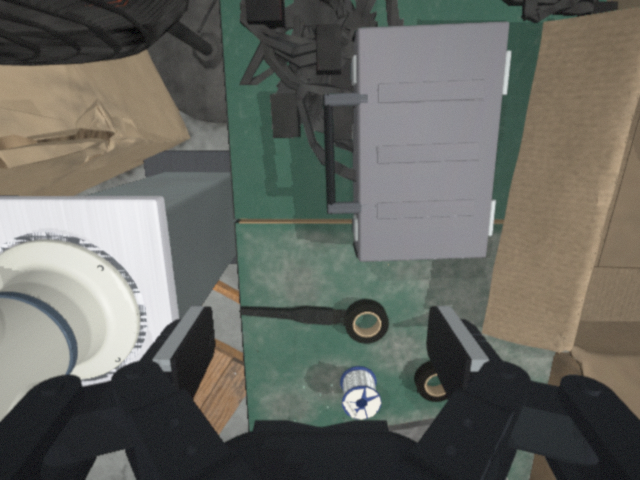

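The wrist view shows the lid's corners at (358,28), (508,23), (487,257), (361,260) and the handle bar along x≈331 px, from row 100 to 207.

```bash
python3 - <<'E'
from h import *
c,f=cal('wrist')
P=[ray(c,f,u,v,.068) for u,v in [(358,28),(508,23),(487,257),(361,260)]]
for p in P: print(p.round(4))
e=lambda a,b: (np.degrees(np.arctan2(*(P[b]-P[a])[[1,0]])).round(2),np.linalg.norm(P[a]-P[b]).round(4))
print(e(3,0),e(2,1),e(0,1),e(3,2)); C=np.mean(P,0); print(C)
a=ray(c,f,331,103,.064);b=ray(c,f,331,206,.064);print('bar',a,b,(a+b)/2,np.degrees(np.arctan2(*(a-b)[[1,0]])))
E
```

```text
[0.3963 0.3398 0.068 ]
[0.539  0.3445 0.068 ]
[0.5515 0.1079 0.068 ]
[0.4076 0.1038 0.068 ]
(np.float64(92.75), np.float64(0.2362)) (np.float64(93.01), np.float64(0.2369)) (np.float64(1.87), np.float64(0.1428)) (np.float64(1.63), np.float64(0.1439))
[0.47356834 0.22400949 0.068     ]
bar [0.37133404 0.27271315 0.064     ] [0.37257853 0.16582474 0.064     ] [0.37195629 0.21926894 0.064     ] 90.66705858468272
```

```bash
python3 - <<'E'
from h import *
plan([(.371,.22,.12,2.3,24),(.371,.22,.043,2.3,24,40)])
a=.034+np.linspace(0,1.89,25); x=-176*np.cos(a); z=176*np.sin(a)
r=[f'0 0 0 0 {-(q):.0f} {p:.0f} 0' for p,q in zip(np.diff(np.round(x)),np.diff(np.round(z)))]
for i in range(0,24,8): print('; '.join(r[i:i+8]))
E
```

```text
0 -0.09 0 -11.6 44.7 2.6 24; 0 -0.09 0 -11.5 44.7 2.7 24; 0 -0.09 0 -11.5 44.7 2.8 24; 0 -0.09 0 -11.5 44.7 2.9 24
0 0 0 0 38.5 0 24; 0 0 0 0 38.5 0 24
0 0 0 0 -14 1 0; 0 0 0 0 -13 2 0; 0 0 0 0 -14 3 0; 0 0 0 0 -13 5 0; 0 0 0 0 -13 5 0; 0 0 0 0 -12 6 0; 0 0 0 0 -12 7 0; 0 0 0 0 -11 8 0
0 0 0 0 -11 9 0; 0 0 0 0 -10 10 0; 0 0 0 0 -9 11 0; 0 0 0 0 -8 11 0; 0 0 0 0 -7 12 0; 0 0 0 0 -7 12 0; 0 0 0 0 -5 13 0; 0 0 0 0 -4 13 0
0 0 0 0 -4 13 0; 0 0 0 0 -2 14 0; 0 0 0 0 -1 14 0; 0 0 0 0 -0 14 0; 0 0 0 0 1 14 0; 0 0 0 0 2 13 0; 0 0 0 0 4 14 0; 0 0 0 0 4 13 0
```

Call:
drive_tool:
  rows: "0 -0.09 0 -12 45 3 24; 0 -0.09 0 -12 45 3 24; 0 -0.09 0 -11 45 3 24; 0 -0.09 0 -11 44 2 24; 0 0 0 0 0 0 24; 0 0 0 0 38 0 24; 0 0 0 0 38 0 24; 0 0 0 0 0 0 24"
  force: 30

```text
time_s: 3.72
eef_pos: [0.3717, 0.2164, 0.0432]
eef_rot: [-1.228, 1.185, -1.184]
wrist_force: [-0.2, -0.8, 1.0]
width: 0.28
```

Call:
drive_tool:
  rows: "0 0 0 0 0 0 0; 0 0 0 0 0 0 0; 0 0 0 0 0 0 0; 0 0 0 0 0 0 0"

```text
time_s: 4.22
eef_pos: [0.3737, 0.2182, 0.0461]
eef_rot: [-1.222, 1.181, -1.184]
wrist_force: [0.6, -0.9, 5.6]
width: -0.001
```

```bash
python3 - <<'E'
from h import *
st(); im=bot.grab_frame('wrist'); save(im[:,100:],'w2.png')
E
```

```text
t 4.22 p [0.3737 0.2182 0.0461] yaw 2.03 tilt [-0.001 -1.     0.004] F [ 0.6 -0.9  5.6] w -0.1
```

View pics/w2.png

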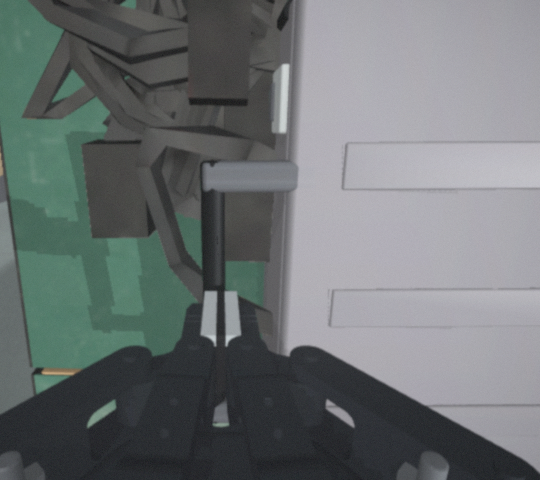

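```bash
python3 - <<'E'
from h import *
c,f=cal('wrist')
for n,p in [('bar@pad',(.371,.229,.064)),('tip front',(.3737,.229,.046)),('pad30',(.3737,.229,.076)),('barfar',(.370,.268,.064)),('barfar.05',(.370,.268,.05))]:
    u,v=proj(c,f,p); print(n,round(u-100),round(v))
E
```

```text
bar@pad 215 283
tip front 221 268
pad30 222 295
barfar 216 194
barfar.05 216 188
```

Call:
drive_tool:
  rows: "0 0 0 0 -14 1 0; 0 0 0 0 -13 2 0; 0 0 0 0 0 0 0; 0 0 0 0 0 0 0"

```text
time_s: 4.78
eef_pos: [0.3751, 0.2179, 0.0704]
eef_rot: [-1.226, 1.183, -1.183]
wrist_force: [0.7, -0.9, -0.2]
width: -0.003
```

```bash
python3 - <<'E'
from h import *
st(); im=bot.grab_frame('wrist'); save(im[:,100:],'w3.png')
E
```

```text
t 4.78 p [0.3751 0.2179 0.0704] yaw 2.04 tilt [ 0. -1. -0.] F [ 0.7 -0.9 -0.2] w -0.2
```

View pics/w3.png

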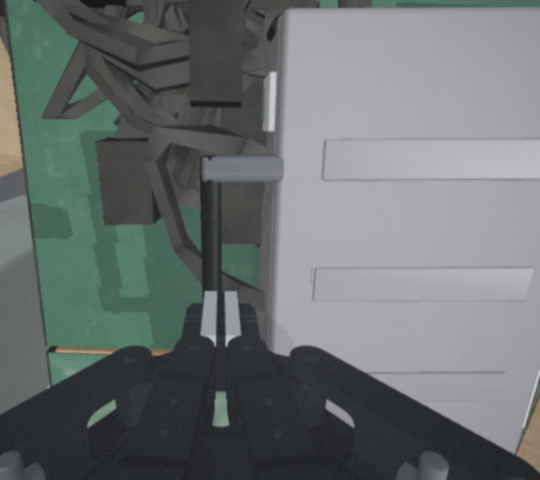

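```bash
python3 - <<'E'
from h import *
c,f=cal('wrist'); s=bot.observe(); p=np.array(s['eef_pos']); M=R.from_rotvec(s['eef_rot']).as_matrix()
for x in (-11,0,11):
  for y in (0,-13,-25,-38):
    print(x,y,[np.round(proj(c,f,p+M@np.array([x,y,z])/1000)).astype(int).tolist() for z in (-42.5,0,42.5)])
T=np.array(c['cam_to_world']); print('cam in tool',(M.T@(T[:3,3]-p)).round(4)); print((M.T@T[:3,:3]).round(3))
w=cv2.imread('pics/w1.png'); cv2.imwrite('pics/w1c.png',cv2.resize(w[280:420,120:520],None,fx=2,fy=2))
E
```

```text
-11 0 [[232, 268], [320, 268], [409, 268]]
-11 -13 [[225, 278], [320, 278], [415, 278]]
-11 -25 [[218, 290], [320, 290], [423, 290]]
-11 -38 [[209, 304], [320, 304], [432, 304]]
0 0 [[234, 289], [320, 289], [407, 289]]
0 -13 [[227, 301], [320, 301], [414, 301]]
0 -25 [[220, 313], [320, 313], [420, 313]]
0 -38 [[212, 329], [320, 329], [429, 329]]
11 0 [[235, 309], [320, 309], [406, 309]]
11 -13 [[229, 322], [320, 322], [412, 322]]
11 -25 [[223, 336], [320, 336], [418, 336]]
11 -38 [[214, 354], [320, 354], [427, 354]]
cam in tool [-0.0757 -0.1651 -0.    ]
[[ 0.    -0.955 -0.296]
 [ 0.     0.296 -0.955]
 [ 1.     0.     0.   ]]
```

View pics/w1c.png

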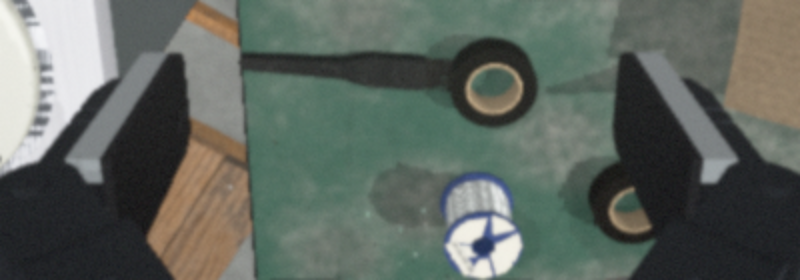

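The images and the contact agree: the real fingertips sit about 24 mm behind the reported TCP, so the fingers shut on top of the bar (bar at crop column 213, pads starting at row 292). I'll go 24 mm deeper.

Call:
drive_tool:
  rows: "0 0 0 0 0 -4 24; 0 0 0 0 0 0 24; 0 0 0 0 0 0 24; 0 0 0 0 25 0 24; 0 0 0 0 25 0 24; 0 0 0 0 0 0 24"

```text
time_s: 5.58
eef_pos: [0.3698, 0.217, 0.0186]
eef_rot: [-1.23, 1.185, -1.182]
wrist_force: [0.0, -0.1, 1.0]
width: 0.283
```

Call:
drive_tool:
  rows: "0 0 0 0 0 0 0; 0 0 0 0 0 0 0; 0 0 0 0 0 0 0; 0 0 0 0 0 0 0"

```text
time_s: 6.08
eef_pos: [0.3706, 0.2178, 0.0212]
eef_rot: [-1.227, 1.184, -1.182]
wrist_force: [-4.8, -1.1, -0.3]
width: 0.105
```

Gripped (9 mm). Swinging the lid.

Call:
drive_tool:
  rows: "0 0 0 0 -14 1 0; 0 0 0 0 -13 2 0; 0 0 0 0 -14 3 0; 0 0 0 0 -13 5 0; 0 0 0 0 -13 5 0; 0 0 0 0 -12 6 0; 0 0 0 0 -12 7 0; 0 0 0 0 -11 8 0"

```text
time_s: 7.08
eef_pos: [0.407, 0.2193, 0.1252]
eef_rot: [-1.227, 1.184, -1.181]
wrist_force: [-11.8, -1.9, 5.8]
width: 0.105
```

Call:
drive_tool:
  rows: "0 0 0 0 -11 9 0; 0 0 0 0 -10 10 0; 0 0 0 0 -9 11 0; 0 0 0 0 -8 11 0; 0 0 0 0 -7 12 0; 0 0 0 0 -7 12 0; 0 0 0 0 -5 13 0; 0 0 0 0 -4 13 0"

```text
time_s: 8.07
eef_pos: [0.5003, 0.2231, 0.1878]
eef_rot: [-1.221, 1.18, -1.183]
wrist_force: [-0.3, 2.1, -4.2]
width: 0.106
```

Call:
drive_tool:
  rows: "0 0 0 0 -4 13 0; 0 0 0 0 -2 14 0; 0 0 0 0 -1 14 0; 0 0 0 0 0 14 0; 0 0 0 0 1 14 0; 0 0 0 0 2 13 0; 0 0 0 0 4 14 0; 0 0 0 0 4 13 0"

```text
time_s: 9.07
eef_pos: [0.6094, 0.2273, 0.1807]
eef_rot: [-1.223, 1.182, -1.182]
wrist_force: [-6.0, 4.5, 19.3]
width: 0.1
```

Call:
drive_tool:
  rows: "0 0 0 0 0 0 26; 0 0 0 0 0 0 26; 0 0 0 0 0 0 26; 0 0 0 0 -40 0 26; 0 0 0 0 -50 0 26; 0 0 0 0 -30 -50 85; 0 0 0 0 0 -60 85; 0 0 0 0 0 -60 85"

```text
time_s: 10.07
eef_pos: [0.4367, 0.2198, 0.3002]
eef_rot: [-1.224, 1.182, -1.184]
wrist_force: [-0.5, 0.7, 0.4]
width: 0.924
```

Call:
drive_tool:
  rows: "0 0 0 50 0 -30 85; 0 0 0 50 0 0 85; 0 0 0 0 0 0 85"

```text
time_s: 10.45
eef_pos: [0.4114, 0.1166, 0.3005]
eef_rot: [-1.222, 1.184, -1.188]
wrist_force: [-0.7, -0.1, 0.6]
width: 0.996
```

```bash
cat >> h.py <<'E'
def look(cam,things,hs=dict(spool_1=.047,tape_a=.019,adapter_a=.026,lid_handle=.064),conf=.3):
    c,f=cal(cam); out=[]
    for t in things:
        for m in bot.masks_of(cam,t):
            if m['confidence']<conf: continue
            r=m['region'].astype(np.uint8); k=max(cv2.findContours(r,0,2)[0],key=cv2.contourArea).reshape(-1,2)
            P=np.array([ray(c,f,u+.5,v+.5,hs[t])[:2] for u,v in k],np.float32)
            (x,y),(w,h),a=cv2.minAreaRect(P)
            if w<h: w,h,a=h,w,a+90
            print(cam,t,round(m['confidence'],2),np.round(m['rect']).astype(int).tolist(),'rect ctr',np.round((x,y),4),'size',np.round((w,h),4),'long axis deg',round(a,1))
E
python3 - <<'E'
from h import *
st(); im=bot.grab_frame('wrist'); save(im,'w4.png'); t=bot.grab_frame('top'); save(t,'top1.png')
look('top',['spool_1','tape_a','adapter_a']); look('wrist',['spool_1','tape_a','adapter_a'])
E
```

```text
t 10.45 p [0.4114 0.1166 0.3005] yaw 1.79 tilt [ 0.001 -1.     0.003] F [-0.7 -0.1  0.6] w 85.1
top spool_1 0.65 [361, 263, 380, 286] rect ctr [ 0.4149 -0.1125] size [0.0592 0.0556] long axis deg 4.8
top tape_a 0.8 [362, 227, 385, 249] rect ctr [ 0.5274 -0.1078] size [0.0626 0.0612] long axis deg 5.9
top tape_a 0.59 [326, 258, 347, 282] rect ctr [ 0.423 -0.009] size [0.0605 0.057 ] long axis deg 5.9
top adapter_a 0.68 [458, 283, 474, 294] rect ctr [ 0.4071 -0.3756] size [0.0539 0.032 ] long axis deg 88.7
top adapter_a 0.68 [476, 241, 497, 260] rect ctr [ 0.5229 -0.4286] size [0.0599 0.0316] long axis deg 121.9
wrist spool_1 0.94 [300, 333, 340, 384] rect ctr [ 0.419  -0.0957] size [0.0766 0.052 ] long axis deg 92.1
wrist tape_a 0.89 [374, 326, 421, 371] rect ctr [ 0.5285 -0.0962] size [0.0704 0.0614] long axis deg 119.4
wrist tape_a 0.72 [306, 259, 350, 304] rect ctr [ 4.254e-01 -1.000e-04] size [0.0657 0.0582] long axis deg 92.1
wrist tape_a 0.46 [306, 0, 640, 247] rect ctr [0.5929 0.1938] size [0.3952 0.2716] long axis deg 2.1
```

View pics/w4.png

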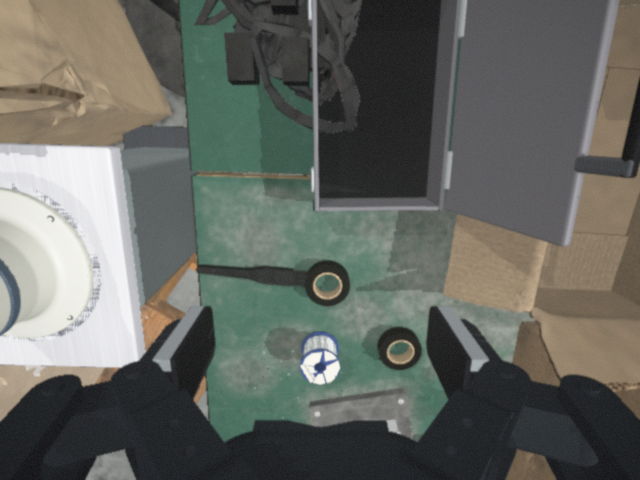

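The lid is back on its stop: its inside face shows at right, the handle at (620,165), and the case's near rim corners at (315,211) and (442,208). I'll hover over the three near items with the jaws along y.

```bash
python3 - <<'E'
from h import *
c,f=cal('wrist')
for u,v in [(315,211),(442,208),(312,20),(462,20)]: print(ray(c,f,u,v,.058).round(4))
plan([(.43,-.04,.2,92.3,85)])
E
```

```text
[0.406  0.1046 0.058 ]
[0.5488 0.1133 0.058 ]
[0.3969 0.2947 0.058 ]
[0.5432 0.3001 0.058 ]
0 -1.67 0 17.8 11 1.4 85; 0 -1.67 0 17.8 11 -1.8 85; 0 -1.67 0 17.2 11 -4.8 85; 0 -1.67 0 16.1 11 -7.7 85; 0 -1.67 0 14.5 11 -10.4 85; 0 -1.67 0 12.5 11 -12.8 85; 0 -1.67 0 10.1 11 -14.8 85; 0 -1.67 0 7.3 11 -16.3 85; 0 -1.67 0 4.4 11 -17.3 85
```

Call:
drive_tool:
  rows: "0 -1.67 0 18 11 1 85; 0 -1.67 0 18 11 -2 85; 0 -1.67 0 17 11 -5 85; 0 -1.67 0 16 11 -8 85; 0 -1.67 0 15 11 -10 85; 0 -1.67 0 12 11 -13 85; 0 -1.67 0 10 11 -15 85; 0 -1.67 0 7 11 -16 85"

```text
time_s: 11.85
eef_pos: [0.4266, -0.0232, 0.211]
eef_rot: [-1.568, 0.102, -0.101]
wrist_force: [0.5, 0.3, -0.0]
width: 0.996
```

Call:
drive_tool:
  rows: "0 -1.67 0 4 11 -17 85; 0 0 0 0 0 0 85"

```text
time_s: 12.1
eef_pos: [0.4278, -0.0406, 0.1994]
eef_rot: [-1.57, -0.026, 0.03]
wrist_force: [0.4, 0.5, 0.6]
width: 0.993
```

```bash
python3 - <<'E'
from h import *
st(); im=bot.grab_frame('wrist'); save(im,'w5.png'); 
look('wrist',['spool_1','tape_a']); st()
E
```

```text
t 12.1 p [ 0.4278 -0.0406  0.1994] yaw 92.06 tilt [-0.002 -1.     0.   ] F [0.4 0.5 0.6] w 84.8
wrist spool_1 0.69 [205, 165, 275, 231] rect ctr [ 0.4151 -0.11  ] size [0.0623 0.054 ] long axis deg 135.9
wrist tape_a 0.73 [224, 273, 281, 333] rect ctr [ 0.5287 -0.1037] size [0.0668 0.0601] long axis deg 153.1
wrist tape_a 0.71 [323, 176, 388, 236] rect ctr [ 0.4247 -0.0082] size [0.0612 0.0595] long axis deg 48.2
t 12.25 p [ 0.4283 -0.0398  0.2011] yaw 92.07 tilt [ 0.001 -1.     0.   ] F [-0.3  0.1  0.2] w 84.8
```

View pics/w5.png

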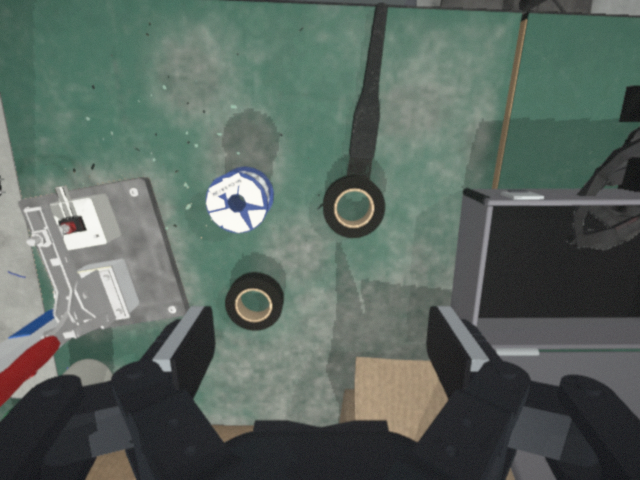

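The view shows the spool's top at (237,202), tapes at (354,206) and (254,302), and the empty case at right. Picking the first tape.

Call:
drive_tool:
  rows: "0 0 0 -4 50 32 85; 0 0 0 0 55 0 85; 0 0 0 0 55 0 85; 0 0 0 0 40 0 85; 0 0 0 0 20 0 85; 0 0 0 0 0 0 85"
  force: 50

```text
time_s: 13.0
eef_pos: [0.4218, -0.0078, -0.0205]
eef_rot: [-1.57, -0.028, 0.032]
wrist_force: [-0.9, -0.4, -0.2]
width: 0.991
```

Call:
drive_tool:
  rows: "0 0 0 0 8 0 85; 0 0 0 0 0 0 50; 0 0 0 0 0 0 50; 0 0 0 0 0 0 50; 0 0 0 0 0 0 50"

```text
time_s: 13.62
eef_pos: [0.4238, -0.0087, -0.0261]
eef_rot: [-1.571, -0.032, 0.028]
wrist_force: [-0.4, 0.4, 6.1]
width: 0.681
```

Call:
drive_tool:
  rows: "0 0 0 0 -20 0 50; 0 0 0 0 -55 0 50; 0 0 0 0 -55 0 50; 0 0 0 18 0 44 50; 0 -0.1 0 18 0 44 50; 0 0 0 18 0 44 50; 0 0 0 18 0 44 50; 0 0 0 18 0 44 50"

```text
time_s: 14.62
eef_pos: [0.5031, 0.2166, 0.1022]
eef_rot: [-1.571, -0.038, 0.039]
wrist_force: [0.0, -0.7, -0.7]
width: 0.681
```

```bash
python3 - <<'E'
from h import *
st(); im=bot.grab_frame('wrist'); save(im,'w6.png')
E
```

```text
t 14.62 p [0.5031 0.2166 0.1022] yaw 92.81 tilt [-0. -1. -0.] F [ 0.  -0.7 -0.7] w 58.2
```

View pics/w6.png

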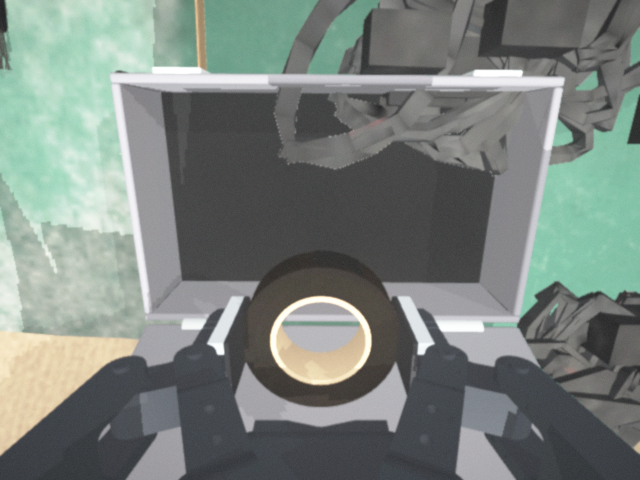

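The held tape is centred at (321,325). The case rim's outer corners are at about (112,78), (564,78), (528,317), (148,318), which is a good fix on the case.

```bash
python3 - <<'E'
from h import *
c,f=cal('wrist')
P=np.array([ray(c,f,u,v,.058) for u,v in [(112,78),(564,78),(528,317),(148,318)]])
d=lambda a,b:(np.linalg.norm(P[a]-P[b]).round(4),np.degrees(np.arctan2(*(P[b]-P[a])[[1,0]])).round(2))
print(P.round(4),P.mean(0),d(0,1),d(3,2),d(0,3),d(1,2))
P=np.array([ray(c,f,u,v,.005) for u,v in [(162,92),(503,92),(480,283),(182,281)]])
print(P.round(4),P.mean(0),d(0,1),d(3,2),d(0,3),d(1,2))
for v in(295,385): print(ray(c,f,321,v,.13))
E
```

```text
[[0.4093 0.1081 0.058 ]
 [0.397  0.344  0.058 ]
 [0.5366 0.3558 0.058 ]
 [0.5493 0.1147 0.058 ]] [0.47307044 0.23062652 0.058     ] (np.float64(0.2362), np.float64(92.99)) (np.float64(0.2415), np.float64(93.0)) (np.float64(0.1401), np.float64(2.69)) (np.float64(0.1401), np.float64(4.84))
[[0.4114 0.1124 0.005 ]
 [0.3997 0.3379 0.005 ]
 [0.5369 0.3474 0.005 ]
 [0.5467 0.1175 0.005 ]] [0.47368593 0.22879689 0.005     ] (np.float64(0.2258), np.float64(92.98)) (np.float64(0.2301), np.float64(92.44)) (np.float64(0.1354), np.float64(2.18)) (np.float64(0.1376), np.float64(3.98))
[0.49340239 0.22113796 0.13      ]
[0.53706039 0.2234217  0.13      ]
```

```bash
cat >> h.py <<'E'
def slot(x,y,c=(.473,.225),a=np.radians(2.9)):
    return np.round((c[0]+x*np.cos(a)-y*np.sin(a), c[1]+x*np.sin(a)+y*np.cos(a)),4)
E
python3 - <<'E'
from h import *
st(); x,y=slot(.032,-.013); print(x,y)
plan([(x,y,.09,92.9,50),(x,y,-.019,92.9,50,40)])
E
```

```text
t 14.68 p [0.5037 0.2215 0.1015] yaw 92.97 tilt [-0.    -1.     0.004] F [-5.4  0.8 -1. ] w 58.2
0.5056 0.2136
-0.03 0.01 0 1.5 11.4 -8.1 50
0 0 0 0 36.3 0 50; 0 0 0 0 36.3 0 50; 0 0 0 0 36.3 0 50
```

Call:
drive_tool:
  rows: "0 0 0 2 11 -8 50; 0 0 0 0 0 0 50; 0 0 0 0 36 0 50; 0 0 0 0 36 0 50; 0 0 0 0 0 0 50"

```text
time_s: 15.3
eef_pos: [0.5027, 0.2054, 0.0163]
eef_rot: [-1.573, -0.032, 0.042]
wrist_force: [-0.1, 0.3, -0.5]
width: 0.679
```

Call:
drive_tool:
  rows: "0 0 0 0 20 0 50; 0 0 0 0 15 0 50; 0 0 0 0 0 0 50"

```text
time_s: 15.68
eef_pos: [0.5043, 0.2069, -0.0168]
eef_rot: [-1.571, -0.037, 0.04]
wrist_force: [0.3, -0.3, 0.2]
width: 0.679
```

Call:
drive_tool:
  rows: "0 0 0 1 0 6 50; 0 0 0 0 3 0 50; 0 0 0 0 0 0 50; 0 0 0 0 0 0 68; 0 0 0 0 0 0 68; 0 0 0 0 0 0 68"

```text
time_s: 16.42
eef_pos: [0.5061, 0.2133, -0.0182]
eef_rot: [-1.57, -0.039, 0.038]
wrist_force: [-0.9, 1.0, 0.3]
width: 0.795
```

Call:
drive_tool:
  rows: "0 0 0 0 -40 0 68; 0 0 0 0 -50 0 68; 0 0 0 0 -30 0 85; 0 0 0 0 0 0 85"

```text
time_s: 16.92
eef_pos: [0.5077, 0.2139, 0.1053]
eef_rot: [-1.568, -0.043, 0.034]
wrist_force: [-0.1, 0.9, -0.9]
width: 0.991
```

```bash
python3 - <<'E'
from h import *
s=st(); im=bot.grab_frame('wrist'); save(im,'w7.png'); st(); look('wrist',['tape_a'],dict(tape_a=.024))
plan([(.405,-.112,.14,92.9,85)])
E
```

```text
t 16.93 p [0.5077 0.2139 0.1053] yaw 92.81 tilt [ 0.006 -1.     0.002] F [-0.1  0.9 -0.9] w 84.6
t 16.98 p [0.5066 0.2136 0.1028] yaw 92.81 tilt [ 0.003 -1.     0.001] F [-0.7  1.  -1. ] w 84.5
wrist tape_a 0.82 [277, 191, 362, 277] rect ctr [0.5035 0.2128] size [0.0598 0.059 ] long axis deg 38.7
wrist tape_a 0.58 [88, 58, 567, 480] rect ctr [0.5354 0.247 ] size [0.3126 0.29  ] long axis deg 92.7
0 0 0 -19.4 -6.5 -53.3 85; 0 0 0 -19.5 -6.5 -53.3 85; 0 0 0 -19.5 -6.5 -53.3 85; 0 0 0 -19.5 -6.5 -53.3 85; 0 0 0 -19.5 -6.5 -53.3 85; 0 0 0 -19.5 -6.5 -53.3 85
```

Call:
drive_tool:
  rows: "0 0 0 -18 -7 -53 85; 0 0 0 -18 -7 -53 85; 0 0 0 -18 -6 -53 85; 0 0 0 -18 -6 -53 85; 0 0 0 -18 -6 -54 85; 0 0 0 -18 -6 -54 85; 0 0 0 0 0 0 85; 0 0 0 0 0 0 85"
  force: 70

```text
time_s: 18.02
eef_pos: [0.4133, -0.1112, 0.1381]
eef_rot: [-1.569, -0.036, 0.04]
wrist_force: [-0.1, -0.1, -0.4]
width: 0.995
```

```bash
python3 - <<'E'
from h import *
s=st(); im=bot.grab_frame('wrist'); save(im,'w8.png'); st(); look('wrist',['spool_1','tape_a'])
E
```

```text
t 18.02 p [ 0.4133 -0.1112  0.1381] yaw 92.77 tilt [-0.002 -1.     0.002] F [-0.1 -0.1 -0.4] w 85.0
t 18.07 p [ 0.4136 -0.1106  0.1383] yaw 92.86 tilt [-0.002 -1.     0.001] F [-0.5  0.2  1.1] w 85.0
wrist spool_1 0.65 [280, 193, 354, 275] rect ctr [ 0.414 -0.114] size [0.0614 0.0529] long axis deg 2.8
wrist tape_a 0.67 [0, 186, 36, 230] rect ctr [ 0.4143 -0.3502] size [0.0383 0.0254] long axis deg 168.5
wrist tape_a 0.61 [282, 314, 353, 386] rect ctr [ 0.5271 -0.1054] size [0.0699 0.059 ] long axis deg 1.3
wrist tape_a 0.44 [635, 330, 640, 357] rect ctr [0.508  0.1761] size [0.0294 0.0043] long axis deg 17.2
```

View pics/w8.png

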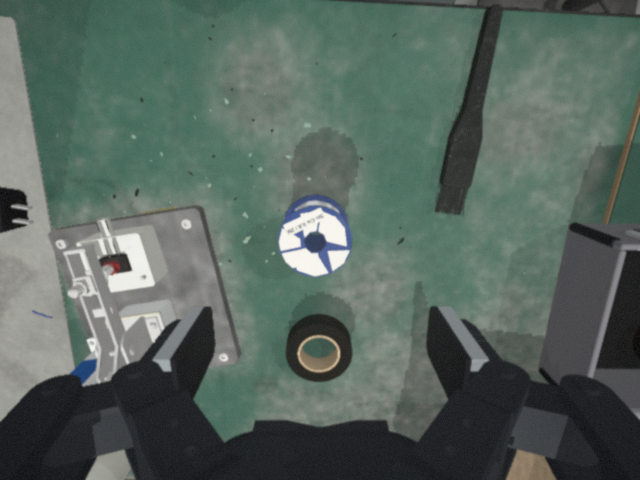

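The spool's flange is centred at (315,241) and the second tape at (320,347). Picking the spool.

Call:
drive_tool:
  rows: "0 0 0 3 40 -3 85; 0 0 0 0 50 0 85; 0 0 0 0 46 0 85; 0 0 0 0 20 0 85; 0 0 0 0 0 0 85; 0 0 0 0 0 0 45; 0 0 0 0 0 0 45; 0 0 0 0 0 0 45"

```text
time_s: 19.18
eef_pos: [0.4185, -0.1148, -0.0143]
eef_rot: [-1.572, -0.042, 0.036]
wrist_force: [0.4, 0.2, 6.2]
width: 0.615
```

Call:
drive_tool:
  rows: "0 0 0 0 0 0 45; 0 0 0 0 -10 0 45; 0 0 0 0 0 0 45"

```text
time_s: 19.55
eef_pos: [0.417, -0.1145, -0.006]
eef_rot: [-1.571, -0.039, 0.038]
wrist_force: [-0.4, 0.3, -3.9]
width: 0.616
```

```bash
python3 - <<'E'
from h import *
s=st(); x,y=slot(.034,.0655); print(x,y)
p=s['eef_pos']; plan([(p[0],p[1],.10,92.9,45),(x,y,.10,92.9,45,50),(x,y,-.011,92.9,45,40)])
E
```

```text
t 19.55 p [ 0.417  -0.1145 -0.006 ] yaw 92.81 tilt [ 0. -1. -0.] F [-0.4  0.3 -3.9] w 52.6
0.5036 0.2921
0 -0.01 0 0 -53 0 45; 0 -0.01 0 0 -53 0 45
0 0 0 11.9 0 44.6 45; 0 0 0 11.9 0 44.6 45; 0 0 0 11.9 0 44.6 45; 0 0 0 11.9 0 44.6 45; 0 0 0 11.9 0 44.6 45; 0 0 0 11.9 0 44.6 45; 0 0 0 11.9 0 44.6 45; 0 0 0 11.9 0 44.6 45; 0 0 0 11.9 0 44.6 45
0 0 0 0 37 0 45; 0 0 0 0 37 0 45; 0 0 0 0 37 0 45
```

Call:
drive_tool:
  rows: "0 0 0 0 -54 0 45; 0 0 0 0 -54 0 45; 0 0 0 12 0 45 45; 0 0 0 12 0 45 45; 0 0 0 12 0 45 45; 0 0 0 12 0 45 45; 0 0 0 12 0 45 45; 0 0 0 12 0 45 45"

```text
time_s: 20.55
eef_pos: [0.4753, 0.1602, 0.1007]
eef_rot: [-1.571, -0.038, 0.04]
wrist_force: [0.9, -0.8, -3.9]
width: 0.616
```

Call:
drive_tool:
  rows: "0 0 0 12 0 45 45; 0 0 0 12 0 45 45; 0 0 0 12 0 42 45; 0 0 0 0 0 0 45; 0 0 0 0 0 0 45"

```text
time_s: 21.18
eef_pos: [0.5045, 0.2919, 0.1005]
eef_rot: [-1.572, -0.037, 0.04]
wrist_force: [-0.2, 0.3, -5.0]
width: 0.619
```

```bash
python3 - <<'E'
from h import *
s=st(); x,y=slot(.034,.0655)
p=s['eef_pos']; plan([(x,y,.08,92.9,45),(x,y,-.008,92.9,45,40)])
im=bot.grab_frame('wrist'); save(im,'w9.png');c,f=cal('wrist')
E
```

```text
t 21.18 p [0.5045 0.2919 0.1005] yaw 92.83 tilt [-0.002 -1.    -0.001] F [-0.2  0.3 -5. ] w 52.8
0.01 -0.01 -0.02 -0.9 20.5 0.3 45
0 0 0 0 29.3 0 45; 0 0 0 0 29.3 0 45; 0 0 0 0 29.3 0 45
```

View pics/w9.png

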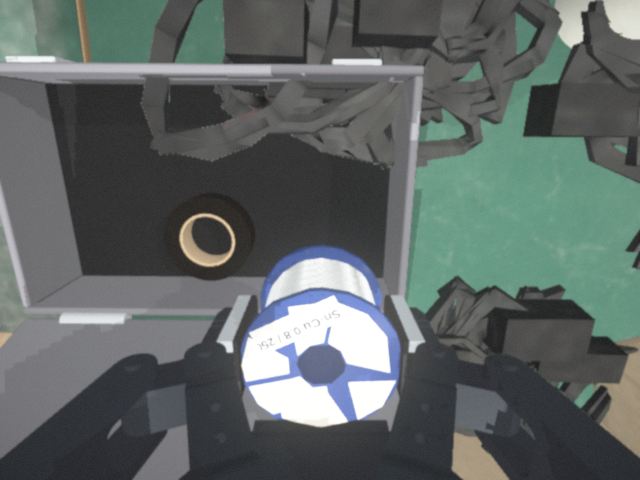

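```bash
python3 - <<'E'
from h import *
c,f=cal('wrist')
for p,z in [((-.073,.12),.058),((-.073,-.12),.058),((.068,.115),.005),((.068,-.115),.005)]:
    print(p,np.round(proj(c,f,[*slot(*p),z])))
print(st()['eef_pos'])
E
```

```text
(-0.073, 0.12) [427.  61.]
(-0.073, -0.12) [-39.  62.]
(0.068, 0.115) [386. 275.]
(0.068, -0.115) [ 86. 276.]
t 21.23 p [0.5047 0.2915 0.1009] yaw 92.79 tilt [-0.001 -1.    -0.001] F [ 0.1 -0.2 -3.6] w 52.8
[0.50473078 0.29150061 0.10089574]
```

The held spool and the placed tape at (208,240) are both visible, and the case corners match my model to about 2 px. Lowering the spool.

Call:
drive_tool:
  rows: "0 0 0 -1 40 0 45; 0 0 0 0 40 0 45; 0 0 0 0 20 0 45; 0 0 0 0 8 0 45; 0 0 0 0 0 0 45"

```text
time_s: 21.85
eef_pos: [0.5046, 0.2923, -0.0056]
eef_rot: [-1.57, -0.039, 0.038]
wrist_force: [0.4, 0.5, -3.0]
width: 0.618
```

Call:
drive_tool:
  rows: "0 0 0 0 2 0 45; 0 0 0 0 2 0 45; 0 0 0 0 0 0 45"

```text
time_s: 22.22
eef_pos: [0.5049, 0.2928, -0.0092]
eef_rot: [-1.57, -0.04, 0.037]
wrist_force: [1.0, 0.4, -1.8]
width: 0.616
```

Almost unloaded: contact is beginning. One more millimetre, then release.

Call:
drive_tool:
  rows: "0 0 0 0 1.5 0 45; 0 0 0 0 0 0 45; 0 0 0 0 0 0 61; 0 0 0 0 0 0 61; 0 0 0 0 0 0 61; 0 0 0 0 -30 0 61; 0 0 0 0 -50 0 61; 0 0 0 0 -40 0 61"

```text
time_s: 23.22
eef_pos: [0.5046, 0.2926, 0.1108]
eef_rot: [-1.569, -0.04, 0.037]
wrist_force: [1.0, 0.2, -0.4]
width: 0.717
```

```bash
python3 - <<'E'
from h import *
plan([(.524,-.106,.14,92.9,85)])
E
```

```text
0 0 0 0 -4.2 -57 85; 0 0 0 0 -4.2 -57 85; 0 0 0 0 -4.2 -57 85; 0 0 0 -0.1 -4.2 -57 85; 0 0 0 -0.1 -4.2 -57 85; 0 0 0 -0.1 -4.2 -57 85; 0 0 0 -0.1 -4.2 -57 85
```

Call:
drive_tool:
  rows: "0 0 0 0 -5 -57 85; 0 0 0 0 -5 -57 85; 0 0 0 0 -4 -57 85; 0 0 0 0 -4 -57 85; 0 0 0 0 -4 -57 85; 0 0 0 0 -4 -57 85; 0 0 0 0 -4 -57 85; 0 0 0 0 0 0 85"
  force: 50

```text
time_s: 24.22
eef_pos: [0.5238, -0.1099, 0.1389]
eef_rot: [-1.572, -0.035, 0.033]
wrist_force: [0.3, -0.4, -0.2]
width: 0.995
```

```bash
python3 - <<'E'
from h import *
bot.grab_frame('wrist'); s=st(); look('wrist',['tape_a'])
bot.grab_frame('top'); look('top',['spool_1','tape_a','adapter_a'])
E
```

```text
t 24.27 p [ 0.5238 -0.1077  0.1387] yaw 92.62 tilt [ 0.001 -1.    -0.   ] F [0.9 0.3 0. ] w 85.0
wrist tape_a 0.62 [284, 198, 360, 271] rect ctr [ 0.5298 -0.1039] size [0.0618 0.0588] long axis deg 166.6
top spool_1 0.74 [220, 220, 245, 242] rect ctr [0.4986 0.2884] size [0.0647 0.0498] long axis deg 51.5
top spool_1 0.35 [206, 171, 299, 274] rect ctr [0.5338 0.2425] size [0.296  0.2732] long axis deg 5.9
top tape_a 0.79 [254, 222, 277, 246] rect ctr [0.5045 0.2147] size [0.0639 0.0574] long axis deg 51.2
top tape_a 0.49 [362, 227, 385, 248] rect ctr [ 0.5274 -0.106 ] size [0.0615 0.0566] long axis deg 166.8
top adapter_a 0.61 [456, 281, 476, 294] rect ctr [ 0.4073 -0.3757] size [0.0585 0.0332] long axis deg 86.3
top adapter_a 0.55 [476, 239, 499, 260] rect ctr [ 0.522  -0.4296] size [0.0635 0.0366] long axis deg 122.1
```

Call:
drive_tool:
  rows: "0 0 0 5 45 2 85; 0 0 0 0 50 0 85; 0 0 0 0 45 0 85; 0 0 0 0 25 0 85; 0 0 0 0 0 0 85; 0 0 0 0 0 0 50; 0 0 0 0 0 0 50; 0 0 0 0 0 0 50"

```text
time_s: 25.52
eef_pos: [0.5304, -0.1041, -0.0242]
eef_rot: [-1.571, -0.042, 0.035]
wrist_force: [-0.1, 0.7, 5.4]
width: 0.682
```

Call:
drive_tool:
  rows: "0 0 0 0 0 0 50; 0 0 0 0 -20 0 50; 0 0 0 0 -55 0 50; 0 0 0 0 -55 0 50; 0 0 0 0 0 0 50"

```text
time_s: 26.15
eef_pos: [0.5317, -0.1048, 0.1111]
eef_rot: [-1.574, -0.048, 0.029]
wrist_force: [0.7, -0.6, -0.9]
width: 0.683
```

```bash
python3 - <<'E'
from h import *
s=st(); bot.grab_frame('wrist'); look('wrist',['tape_a'],dict(tape_a=.125)); x,y=slot(-.034,-.013); print(x,y)
plan([(x,y,.10,92.9,50,50),(x,y,-.019,92.9,50,40)])
E
```

```text
t 26.15 p [ 0.5317 -0.1048  0.1111] yaw 92.81 tilt [ 0.012 -1.    -0.004] F [ 0.7 -0.6 -0.9] w 58.3
wrist tape_a 0.56 [239, 249, 394, 406] rect ctr [ 0.5437 -0.1037] size [0.0796 0.0703] long axis deg 2.8
0.4397 0.2103
0 0 0 -10.5 0.6 45.5 50; 0 0 0 -10.5 0.6 45.5 50; 0 0 0 -10.5 0.6 45.5 50; 0 0 0 -10.5 0.7 45.5 50; 0 0 0 -10.5 0.7 45.5 50; 0 0 0 -10.5 0.7 45.5 50; 0 0 0 -10.5 0.7 45.5 50
0 0 0 0 39.7 0 50; 0 0 0 0 39.7 0 50; 0 0 0 0 39.7 0 50
```

Call:
drive_tool:
  rows: "0 0 0 -10 1 45 50; 0 0 0 -10 1 45 50; 0 0 0 -10 1 46 50; 0 0 0 -10 1 46 50; 0 0 0 -10 1 46 50; 0 0 0 -10 1 46 50; 0 0 0 -11 1 45 50; 0 0 0 0 0 0 50"

```text
time_s: 27.25
eef_pos: [0.4399, 0.2132, 0.0942]
eef_rot: [-1.571, -0.039, 0.045]
wrist_force: [0.0, 0.2, -0.3]
width: 0.679
```

```bash
python3 - <<'E'
from h import *
s=st(); im=bot.grab_frame('wrist'); s=st(); c,f=cal('wrist'); save(im,'w10.png')
p=s['eef_pos']; look('wrist',['tape_a'],dict(tape_a=p[2]+.043))
plan([(.4417,.2103,.08,92.9,50,50),(.4417,.2103,-.018,92.9,50,40)])
E
```

```text
t 27.25 p [0.4399 0.2132 0.0942] yaw 93.08 tilt [-0.004 -1.    -0.   ] F [ 0.   0.2 -0.3] w 58.0
t 27.3 p [0.4406 0.2118 0.0945] yaw 92.98 tilt [-0.003 -1.    -0.001] F [-0.8 -0.6 -0.6] w 58.1
wrist tape_a 0.88 [285, 301, 357, 348] rect ctr [0.4359 0.2115] size [0.0274 0.0202] long axis deg 93.0
0.01 0 -0.02 0.5 14.7 -0.6 50
0 0 0 0 32.7 0 50; 0 0 0 0 32.7 0 50; 0 0 0 0 32.7 0 50
```

View pics/w10.png

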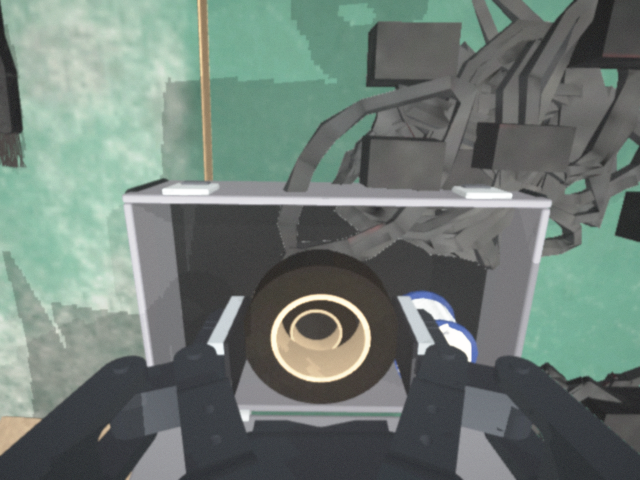

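Call:
drive_tool:
  rows: "0 0 0 0 40 -1 50; 0 0 0 0 40 0 50; 0 0 0 0 20 0 50; 0 0 0 0 8 0 50; 0 0 0 0 0 0 50"

```text
time_s: 27.98
eef_pos: [0.4421, 0.2093, -0.0121]
eef_rot: [-1.571, -0.037, 0.038]
wrist_force: [0.3, -0.4, 0.4]
width: 0.674
```

Call:
drive_tool:
  rows: "0 0 0 0 4 0 50; 0 0 0 0 0 0 50; 0 0 0 0 0 0 50"

```text
time_s: 28.35
eef_pos: [0.4423, 0.2104, -0.0153]
eef_rot: [-1.57, -0.039, 0.038]
wrist_force: [-0.7, -0.3, -0.6]
width: 0.685
```

Call:
drive_tool:
  rows: "0 0 0 0 3.5 0 50; 0 0 0 0 0 0 50; 0 0 0 0 0 0 66; 0 0 0 0 0 0 66; 0 0 0 0 0 0 66; 0 0 0 0 0 0 66"

```text
time_s: 29.1
eef_pos: [0.442, 0.2102, -0.0195]
eef_rot: [-1.57, -0.039, 0.039]
wrist_force: [-0.5, 0.5, 0.2]
width: 0.771
```

Call:
drive_tool:
  rows: "0 0 0 0 -30 0 66; 0 0 0 0 -50 0 66; 0 0 0 0 -45 0 85; 0 0 0 0 -60 0 85; 0 0 0 0 0 0 85"

```text
time_s: 29.72
eef_pos: [0.4444, 0.2112, 0.172]
eef_rot: [-1.567, -0.047, 0.031]
wrist_force: [0.7, 0.7, -0.5]
width: 0.995
```

```bash
python3 - <<'E'
from h import *
im=bot.grab_frame('wrist'); s=st(); save(im,'w11.png'); look('wrist',['tape_a','spool_1'],dict(tape_a=.024,spool_1=.052))
print(slot(-.034,-.013),slot(.031,-.013),slot(.034,.0655))
E
```

```text
t 29.77 p [0.4433 0.2107 0.1686] yaw 92.82 tilt [ 0.005 -1.     0.002] F [ 1.  -0.2 -1.3] w 85.0
wrist tape_a 0.88 [288, 248, 351, 310] rect ctr [0.5018 0.2136] size [0.0624 0.0578] long axis deg 2.8
wrist tape_a 0.74 [281, 178, 350, 247] rect ctr [0.4528 0.2055] size [0.0593 0.0336] long axis deg 67.7
wrist spool_1 0.69 [374, 215, 447, 286] rect ctr [0.4615 0.2847] size [0.0666 0.0523] long axis deg 32.8
[0.4397 0.2103] [0.5046 0.2136] [0.5036 0.2921]
```

View pics/w11.png

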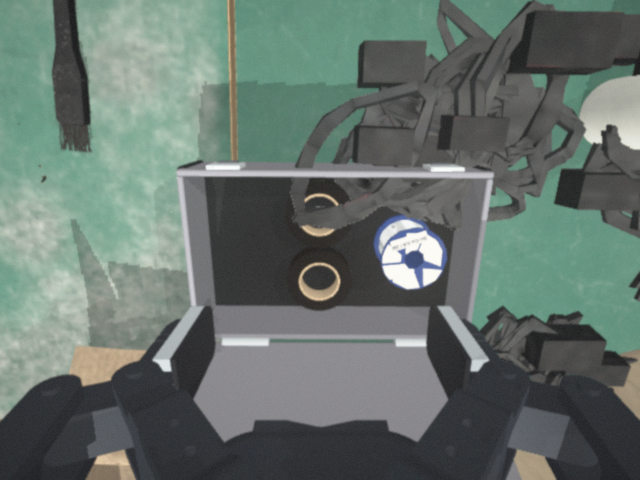

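The case view shows the tapes at (319,216) and (320,279) lying flat. The spool is upright at (413,258): it has shifted toward the front but is still well inside the limits. Now over the clamp to the adapters.

```bash
python3 - <<'E'
from h import *
s=st(); c,f=cal('wrist')
print('spool top',ray(c,f,414,260,.052))
p=s['eef_pos'];plan([(p[0],p[1],.285,92.9,85),(.40,-.40,.285,92.9,85)])
E
```

```text
t 29.88 p [0.4417 0.2101 0.1646] yaw 92.82 tilt [-0.001 -1.    -0.   ] F [ 0.2  0.4 -0.1] w 85.1
spool top [0.46442397 0.28663731 0.052     ]
0 -0.01 -0.01 -0.1 -60.2 0 85; 0 -0.01 -0.01 0 -60.2 0 85
0 0 0 -6.6 0 -55.2 85; 0 0 0 -6.6 0 -55.2 85; 0 0 0 -6.6 0 -55.2 85; 0 0 0 -6.6 0 -55.2 85; 0 0 0 -6.6 0 -55.2 85; 0 0 0 -6.6 0 -55.2 85; 0 0 0 -6.6 0 -55.2 85; 0 0 0 -6.6 0 -55.2 85; 0 0 0 -6.6 0 -55.2 85; 0 0 0 -6.6 0 -55.2 85; 0 0 0 -6.6 0 -55.2 85
```

Call:
drive_tool:
  rows: "0 0 0 0 -60 0 85; 0 0 0 0 -60 0 85; 0 0 0 -7 0 -55 85; 0 0 0 -7 0 -55 85; 0 0 0 -7 0 -55 85; 0 0 0 -7 0 -55 85; 0 0 0 -7 0 -55 85; 0 0 0 -7 0 -55 85"
  force: 50

```text
time_s: 30.88
eef_pos: [0.4155, -0.123, 0.2833]
eef_rot: [-1.569, -0.036, 0.041]
wrist_force: [2.2, -0.0, -0.4]
width: 0.995
```

Call:
drive_tool:
  rows: "0 0 0 -6 0 -55 85; 0 0 0 -6 0 -55 85; 0 0 0 -6 0 -55 85; 0 0 0 -6 0 -55 85; 0 0 0 -6 0 -57 85; 0 0 0 0 0 0 85; 0 0 0 0 0 0 85"

```text
time_s: 31.75
eef_pos: [0.3997, -0.3992, 0.2836]
eef_rot: [-1.567, -0.037, 0.04]
wrist_force: [0.1, -0.6, -0.4]
width: 0.995
```

```bash
python3 - <<'E'
from h import *
im=bot.grab_frame('wrist'); s=st(); save(im,'w12.png'); look('wrist',['adapter_a'])
E
```

```text
t 31.8 p [ 0.4    -0.3987  0.2846] yaw 92.85 tilt [-0.001 -1.     0.002] F [-0.2  1.   0.6] w 85.2
wrist adapter_a 0.7 [264, 269, 310, 314] rect ctr [ 0.5215 -0.4309] size [0.0643 0.0392] long axis deg 122.8
wrist adapter_a 0.65 [312, 188, 364, 221] rect ctr [ 0.4104 -0.3773] size [0.06   0.0362] long axis deg 82.4
```

View pics/w12.png

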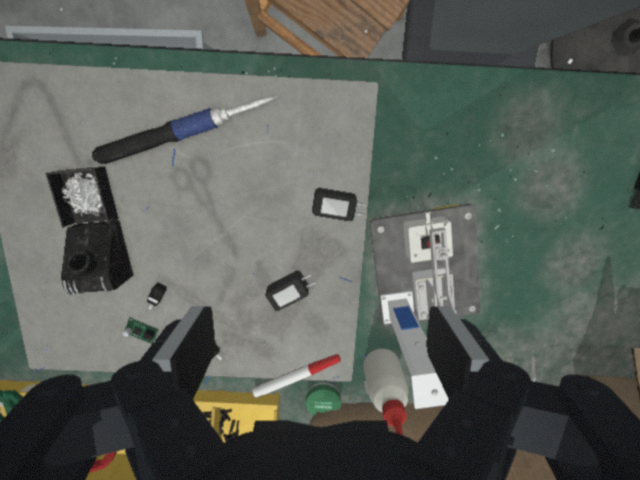

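The view shows adapter 1 at (334,205) with prongs right (+y), and adapter 2 at (288,291) with prongs up-right. The clamp's tall part, near (410,330), is farther back than adapter 1.

```bash
python3 - <<'E'
from h import *
c,f=cal('wrist'); print(ray(c,f,339,206,.02),ray(c,f,334,205,.028),ray(c,f,291,290,.02))
plan([(.408,-.381,.14,-3,60)])
E
```

```text
[ 0.41338781 -0.37520366  0.02      ] [ 0.41084261 -0.3816237   0.028     ] [ 0.52554214 -0.42940523  0.02      ]
0 1.6 0 0.9 14.5 1.7 60; 0 1.6 0 0.6 14.5 1.8 60; 0 1.6 0 0.3 14.5 1.9 60; 0 1.6 0 -0.1 14.5 1.9 60; 0 1.6 0 -0.4 14.5 1.9 60; 0 1.6 0 -0.7 14.5 1.8 60; 0 1.6 0 -1 14.5 1.6 60; 0 1.6 0 -1.2 14.5 1.5 60; 0 1.6 0 -1.5 14.5 1.2 60; 0 1.6 0 -1.6 14.5 1 60
```

Call:
drive_tool:
  rows: "0 1.6 0 1 14 2 60; 0 1.6 0 1 14 2 60; 0 1.6 0 0 14 2 60; 0 1.6 0 0 14 2 60; 0 1.6 0 0 14 2 60; 0 1.6 0 0 14 2 60; 0 1.6 0 -1 14 2 60; 0 1.6 0 -1 14 2 60"

```text
time_s: 32.85
eef_pos: [0.4091, -0.3838, 0.1739]
eef_rot: [-1.327, 1.002, -1.005]
wrist_force: [0.2, -0.4, 0.7]
width: 0.702
```

Call:
drive_tool:
  rows: "0 1.6 0 -2 14 2 60; 0 1.6 0 -2 14 2 60; 0 0 0 0 0 0 60; 0 0 0 0 0 0 60"

```text
time_s: 33.35
eef_pos: [0.4121, -0.3801, 0.1467]
eef_rot: [-1.185, 1.246, -1.248]
wrist_force: [-0.5, 0.2, 1.1]
width: 0.702
```

```bash
python3 - <<'E'
from h import *
im=bot.grab_frame('wrist'); s=st(); save(im,'w13.png'); look('wrist',['adapter_a'])
E
```

```text
t 33.4 p [ 0.4121 -0.3804  0.1468] yaw -2.99 tilt [ 0.001 -1.     0.001] F [-0.8  0.1  1.3] w 59.9
wrist adapter_a 0.86 [303, 187, 342, 255] rect ctr [ 0.4126 -0.3779] size [0.0566 0.0302] long axis deg 83.1
wrist adapter_a 0.55 [423, 243, 488, 312] rect ctr [ 0.5227 -0.4291] size [0.0662 0.0316] long axis deg 121.4
```

Call:
drive_tool:
  rows: "0 0.3 0 0 45 0 60; 0 0 0 0 50 0 60; 0 0 0 0 45 0 60; 0 0 0 0 27 0 60; 0 0 0 0 0 0 60; 0 0 0 0 0 0 20; 0 0 0 0 0 0 20; 0 0 0 0 0 0 20"

```text
time_s: 34.45
eef_pos: [0.4123, -0.3812, -0.02]
eef_rot: [-1.167, 1.271, -1.275]
wrist_force: [0.5, 0.2, 3.9]
width: 0.366
```

Call:
drive_tool:
  rows: "0 0 0 0 0 0 20; 0 0 0 0 -50 0 20; 0 0 0 0 -60 0 20; 0 0 0 0 -60 0 20; 0 0 0 0 -60 0 20; 0 0 0 0 -60 0 20; 0 0 0 0 0 0 20"

```text
time_s: 35.33
eef_pos: [0.4127, -0.3815, 0.2752]
eef_rot: [-1.167, 1.264, -1.282]
wrist_force: [0.8, -0.1, -0.7]
width: 0.365
```

```bash
python3 - <<'E'
from h import *
s=st(); x,y=slot(-.0305,-.0795); print(x,y)
plan([(.44,-.20,.27,60,20),(.43,.0,.2,92.9,20),(x,y,.11,92.9,20)])
E
```

```text
t 35.33 p [ 0.4127 -0.3815  0.2752] yaw -4.97 tilt [ 0.007 -1.     0.008] F [ 0.8 -0.1 -0.7] w 31.1
0.4466 0.1441
0 -1.55 0.01 -26.2 0.6 1.6 20; 0 -1.55 0.01 -25.6 0.6 5.8 20; 0 -1.55 0.01 -24.3 0.6 9.9 20; 0 -1.55 0.01 -22.4 0.7 13.7 20; 0 -1.55 0.01 -19.9 0.7 17.1 20; 0 -1.55 0.01 -16.9 0.7 20.1 20; 0 -1.55 0.01 -13.4 0.7 22.5 20
0 -1.37 0 -27.2 17.5 42.1 20; 0 -1.37 0 -20.9 17.5 45.5 20; 0 -1.37 0 -14.1 17.5 48 20; 0 -1.37 0 -7.1 17.5 49.6 20
0 0 0 8 30 47.7 20; 0 0 0 8 30 47.7 20; 0 0 0 8 30 47.7 20
```

Call:
drive_tool:
  rows: "0 -1.55 0 -26 0 2 20; 0 -1.55 0 -26 0 6 20; 0 -1.55 0 -24 0 10 20; 0 -1.55 0 -22 0 14 20; 0 -1.55 0 -20 0 17 20; 0 -1.55 0 -17 0 20 20; 0 -1.55 0 -13 0 23 20"

```text
time_s: 36.2
eef_pos: [0.4399, -0.198, 0.2668]
eef_rot: [-1.532, 0.407, -0.403]
wrist_force: [0.4, 0.5, -1.2]
width: 0.366
```

Call:
drive_tool:
  rows: "0 -1.37 0 -27 17 42 20; 0 -1.37 0 -21 17 46 20; 0 -1.37 0 -14 17 48 20; 0 -1.37 0 -7 17 50 20; 0 0 0 8 30 47 20; 0 0 0 8 30 47 20; 0 0 0 8 30 47 20; 0 0 0 0 0 0 20"

```text
time_s: 37.2
eef_pos: [0.4441, 0.1459, 0.1055]
eef_rot: [-1.571, -0.038, 0.051]
wrist_force: [-0.7, -0.8, -0.5]
width: 0.371
```

```bash
python3 - <<'E'
from h import *
im=bot.grab_frame('wrist');s=st(); x,y=slot(-.0305,-.0795); save(im,'w14.png'); look('wrist',['adapter_a','tape_a','spool_1'],dict(adapter_a=s['eef_pos'][2]+.046,tape_a=.024,spool_1=.052))
plan([(x,y,.08,92.9,20),(x,y,-.015,92.9,20,40)])
E
```

```text
t 37.25 p [0.4451 0.1445 0.1075] yaw 93.17 tilt [-0.006 -1.    -0.001] F [ 0.6 -0.4 -0.3] w 31.2
wrist adapter_a 0.7 [282, 233, 364, 395] rect ctr [0.4373 0.1445] size [0.0655 0.0298] long axis deg 1.7
wrist tape_a 0.86 [363, 203, 450, 284] rect ctr [0.4529 0.2007] size [0.0648 0.0373] long axis deg 50.6
wrist tape_a 0.65 [375, 280, 443, 353] rect ctr [0.4982 0.2202] size [0.0677 0.0337] long axis deg 39.3
wrist spool_1 0.58 [468, 245, 579, 340] rect ctr [0.4642 0.2799] size [0.081  0.0542] long axis deg 49.1
0 0.01 0.01 -0.5 31 1.1 20
0 0 0 0 31.7 0 20; 0 0 0 0 31.7 0 20; 0 0 0 0 31.7 0 20
```

View pics/w14.png

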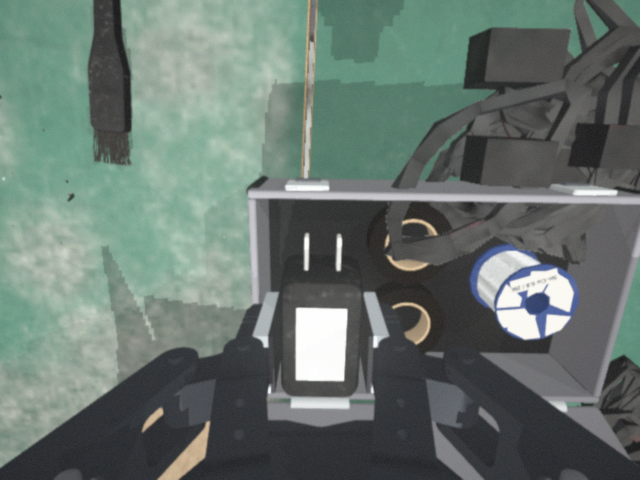

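The adapter is held with its prongs toward the robot. Both tapes lie flat and the reel stands at (535,300). Lowering.

Call:
drive_tool:
  rows: "0 0 0 3 40 0 20; 0 0 0 0 40 0 20; 0 0 0 0 30 0 20; 0 0 0 0 10 0 20; 0 0 0 0 0 0 20; 0 0 0 0 0 0 20"

```text
time_s: 38.15
eef_pos: [0.4511, 0.1433, -0.0067]
eef_rot: [-1.57, -0.042, 0.037]
wrist_force: [-4.2, -0.2, 5.6]
width: 0.367
```

Call:
drive_tool:
  rows: "0 0 0 0 0 0 20; 0 0 0 0 0 0 20"

```text
time_s: 38.4
eef_pos: [0.4512, 0.1433, -0.0066]
eef_rot: [-1.57, -0.042, 0.037]
wrist_force: [-3.5, 0.3, 5.7]
width: 0.366
```

```bash
python3 - <<'E'
from h import *
im=bot.grab_frame('wrist');s=st(); print(s['torque'].round(2)); save(im,'w15.png'); look('wrist',['tape_a','spool_1'],dict(tape_a=.024,spool_1=.052))
c,f=cal('wrist')
for n,p in [('tape near ring',(-.034,-.013)),('tape far',(.031,-.013))]: print(n,np.round(proj(c,f,[*slot(*p),.024])))
E
```

```text
t 38.45 p [ 0.4511  0.1433 -0.0067] yaw 92.89 tilt [ 0.003 -1.     0.   ] F [-3.4 -0.5  5.6] w 30.9
[-0.2   0.48 -0.19]
wrist tape_a 0.67 [434, 411, 497, 478] rect ctr [0.5218 0.2093] size [0.0387 0.0095] long axis deg 42.6
wrist tape_a 0.59 [400, 249, 557, 369] rect ctr [0.4426 0.1873] size [0.0498 0.0212] long axis deg 9.7
wrist spool_1 0.9 [569, 304, 640, 434] rect ctr [0.4534 0.2409] size [0.0541 0.0239] long axis deg 17.5
tape near ring [487. 302.]
tape far [468. 431.]
```

View pics/w15.png

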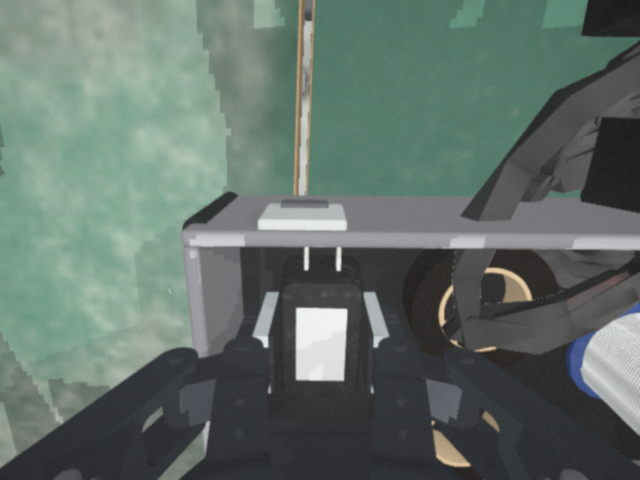

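The moment points to contact about 33 mm on the left (−y) side. That is the left finger linkage resting on the left wall's rim (view: linkage over the rim near (205,430)), so I'll ease +y, away from the wall, and finish lowering.

Call:
drive_tool:
  rows: "0 0 0 0 -2 3 20; 0 0 0 0 0 3 20; 0 0 0 0 2 2 20; 0 0 0 0 0 0 20; 0 0 0 0 0 0 20"

```text
time_s: 39.17
eef_pos: [0.4494, 0.1519, -0.0096]
eef_rot: [-1.571, -0.041, 0.041]
wrist_force: [-0.1, -0.8, 0.7]
width: 0.364
```

Call:
drive_tool:
  rows: "0 0 0 0 3 0 20; 0 0 0 0 3 0 20; 0 0 0 0 1 0 20; 0 0 0 0 0 0 20"

```text
time_s: 39.67
eef_pos: [0.4523, 0.1531, -0.0122]
eef_rot: [-1.568, -0.047, 0.036]
wrist_force: [-2.0, 1.6, 16.9]
width: 0.365
```

```bash
python3 - <<'E'
from h import *
s=st(); print(s['torque'].round(2))
E
```

```text
t 39.67 p [ 0.4523  0.1531 -0.0122] yaw 93.02 tilt [ 0.007 -1.     0.002] F [-2.   1.6 16.9] w 31.2
[-0.49  0.12 -0.08]
```

Call:
drive_tool:
  rows: "0 0 0 0 -3 2 20; 0 0 0 0 0 3 20; 0 0 0 0 2 0 20; 0 0 0 0 2 0 20; 0 0 0 0 0 0 20"

```text
time_s: 40.3
eef_pos: [0.4487, 0.157, -0.0171]
eef_rot: [-1.57, -0.04, 0.042]
wrist_force: [-4.1, -0.5, 6.2]
width: 0.368
```

At floor height. Releasing.

Call:
drive_tool:
  rows: "0 0 0 0 -1 0 20; 0 0 0 0 0 0 37; 0 0 0 0 0 0 37; 0 0 0 0 0 0 37; 0 0 0 0 0 0 37"

```text
time_s: 40.92
eef_pos: [0.4488, 0.1585, -0.0164]
eef_rot: [-1.568, -0.041, 0.042]
wrist_force: [-3.1, 6.0, 1.9]
width: 0.434
```

Call:
drive_tool:
  rows: "0 0 0 0 -15 0 37; 0 0 0 0 -40 0 37; 0 0 0 0 -60 0 37; 0 0 0 0 -60 0 60; 0 0 0 0 0 0 60; 0 0 0 0 0 0 60"

```text
time_s: 41.68
eef_pos: [0.4493, 0.1567, 0.1587]
eef_rot: [-1.571, -0.041, 0.04]
wrist_force: [-0.5, -0.2, -0.5]
width: 0.7
```

```bash
cat >> h.py <<'E'
def incase(u,v,h,c,f,cc=(.473,.225),a=np.radians(2.9)):
    d=ray(c,f,u,v,.005+h)[:2]-cc; return np.round((d[0]*np.cos(a)+d[1]*np.sin(a),-d[0]*np.sin(a)+d[1]*np.cos(a)),4)
def casemasks(cam,hs=dict(spool_1=.047,tape_a=.019,adapter_a=.026)):
    c,f=cal(cam)
    for t,h in hs.items():
        for m in bot.masks_of(cam,t):
            if m['confidence']<.3: continue
            v,u=np.nonzero(m['region']); l,tp,r,b=m['rect']
            print(cam,t,round(m['confidence'],2),np.round(m['rect']).astype(int).tolist(),len(u),'ctr',incase((l+r)/2,(tp+b)/2,h,c,f),'cornersLT,RB',incase(l,tp,h,c,f),incase(r,b,h,c,f))
E
python3 - <<'E'
from h import *
im=bot.grab_frame('wrist');s=st();save(im,'w16.png'); casemasks('wrist')
bot.grab_frame('top'); look('top',['adapter_a'])
E
```

```text
t 41.73 p [0.4488 0.1566 0.1574] yaw 92.99 tilt [-0.002 -1.    -0.001] F [-0.3 -0.1 -0.5] w 60.2
wrist spool_1 0.73 [435, 219, 521, 296] 4781 ctr [-0.0063  0.056 ] cornersLT,RB [-0.0372  0.0197] [0.0267 0.0949]
wrist tape_a 0.75 [348, 249, 414, 316] 2688 ctr [ 0.0272 -0.0137] cornersLT,RB [-0.0036 -0.0437] [0.0599 0.018 ]
wrist tape_a 0.72 [358, 180, 428, 252] 2167 ctr [-0.0328 -0.0068] cornersLT,RB [-0.0626 -0.0369] [-0.0012  0.0251]
wrist adapter_a 0.97 [302, 178, 340, 251] 2343 ctr [-0.0355 -0.0663] cornersLT,RB [-0.0649 -0.0816] [-0.0042 -0.0501]
wrist adapter_a 0.36 [345, 251, 414, 314] 2628 ctr [ 0.0247 -0.0161] cornersLT,RB [-0.0041 -0.0463] [0.055  0.0158]
top adapter_a 0.71 [476, 242, 496, 263] rect ctr [ 0.5219 -0.4294] size [0.0588 0.029 ] long axis deg 121.9
top adapter_a 0.54 [276, 246, 282, 266] rect ctr [0.4446 0.1623] size [0.0553 0.0228] long axis deg 7.3
```

```bash
python3 - <<'E'
from h import *
p=st()['eef_pos']; plan([(p[0],p[1],.285,93,60),(.524,-.43,.285,32,60),(.524,-.43,.15,32,60)])
E
```

```text
t 41.98 p [0.4487 0.1568 0.1572] yaw 93.0 tilt [-0.002 -1.    -0.001] F [ 0.  -0.2 -0.1] w 60.2
0 0 -0.01 -0.1 -42.6 0 60; 0 0 -0.01 -0.1 -42.6 0 60; 0 0 -0.01 0 -42.6 0 60
0 1.02 0 4.4 0 -59 60; 0 1.02 0 10.7 0 -58.2 60; 0 1.02 0 16.8 0 -56.7 60; 0 1.02 0 22.7 0 -54.6 60; 0 1.02 0 28.4 0 -51.9 60; 0 1.02 0 33.8 0 -48.6 60; 0 1.02 0 38.7 0 -44.7 60; 0 1.02 0 43.3 0 -40.3 60; 0 1.02 0 47.3 0 -35.5 60; 0 1.02 0 50.8 0 -30.3 60
0 0 0 0 45 0 60; 0 0 0 0 45 0 60; 0 0 0 0 45 0 60
```

Call:
drive_tool:
  rows: "0 0 0 0 -43 0 60; 0 0 0 0 -43 0 60; 0 0 0 0 -43 0 60; 0 1.02 0 4 0 -59 60; 0 1.02 0 11 0 -58 60; 0 1.02 0 17 0 -57 60; 0 1.02 0 23 0 -55 60; 0 1.02 0 28 0 -52 60"

```text
time_s: 42.98
eef_pos: [0.4862, -0.139, 0.287]
eef_rot: [-1.537, 0.381, -0.38]
wrist_force: [1.3, 0.7, 0.6]
width: 0.706
```

Call:
drive_tool:
  rows: "0 1.02 0 34 0 -48 60; 0 1.02 0 39 0 -45 60; 0 1.02 0 43 0 -40 60; 0 1.02 0 47 0 -36 60; 0 1.02 0 51 0 -30 60; 0 0 0 0 0 0 60"

```text
time_s: 43.72
eef_pos: [0.5228, -0.4343, 0.2811]
eef_rot: [-1.419, 0.802, -0.789]
wrist_force: [-0.1, 0.8, -1.0]
width: 0.702
```

Call:
drive_tool:
  rows: "0 0 0 0 45 0 60; 0 0 0 0 45 0 60; 0 0 0 0 45 0 60; 0 0 0 0 0 0 60; 0 0 0 0 0 0 60"

```text
time_s: 44.35
eef_pos: [0.5242, -0.4301, 0.1552]
eef_rot: [-1.423, 0.789, -0.793]
wrist_force: [-0.2, 0.2, -0.1]
width: 0.705
```

```bash
python3 - <<'E'
from h import *
bot.grab_frame('wrist');s=st(); look('wrist',['adapter_a'])
E
```

```text
t 44.4 p [ 0.5246 -0.4306  0.1564] yaw 31.83 tilt [ 0.005 -1.     0.001] F [ 0.2 -0.4  0.9] w 59.9
wrist adapter_a 0.69 [299, 185, 343, 256] rect ctr [ 0.5263 -0.4304] size [0.0616 0.0307] long axis deg 121.0
wrist adapter_a 0.44 [490, 126, 640, 203] rect ctr [ 0.6666 -0.2898] size [0.124 0.057] long axis deg 31.8
```

Call:
drive_tool:
  rows: "0 0.1 0 0 50 1 60; 0 0 0 0 55 0 60; 0 0 0 0 45 0 60; 0 0 0 0 26 0 60; 0 0 0 0 0 0 60; 0 0 0 0 0 0 20; 0 0 0 0 0 0 20; 0 0 0 0 0 0 20"

```text
time_s: 45.45
eef_pos: [0.5255, -0.4307, -0.021]
eef_rot: [-1.42, 0.797, -0.803]
wrist_force: [0.4, -0.5, 5.8]
width: 0.368
```

Call:
drive_tool:
  rows: "0 0 0 0 0 0 20; 0 0 0 0 -50 0 20; 0 0 0 0 -60 0 20; 0 0 0 0 -60 0 20; 0 0 0 0 -60 0 20; 0 0 0 0 -60 0 20; 0 0 0 0 0 0 20"

```text
time_s: 46.32
eef_pos: [0.5255, -0.4305, 0.2749]
eef_rot: [-1.422, 0.79, -0.81]
wrist_force: [-0.5, -0.3, -1.4]
width: 0.363
```

```bash
python3 - <<'E'
from h import *
s=st(); x,y=slot(.033,-.078); print(x,y)
plan([(.46,-.1,.27,75,20),(x,y,.15,92.9,20)])
E
```

```text
t 46.33 p [ 0.5255 -0.4305  0.2749] yaw 31.2 tilt [ 0.012 -1.     0.004] F [-0.5 -0.3 -1.4] w 31.0
0.5099 0.1488
0 -1.22 0.02 -52.8 0.3 19.2 20; 0 -1.22 0.02 -49.9 0.4 25.7 20; 0 -1.22 0.02 -46.2 0.5 31.9 20; 0 -1.22 0.02 -41.8 0.6 37.5 20; 0 -1.22 0.02 -36.7 0.7 42.5 20; 0 -1.22 0.02 -31 0.8 46.8 20
0 -0.6 0 -3.2 24 50.6 20; 0 -0.6 0 -0.1 24 50.8 20; 0 -0.6 0 3.1 24 50.7 20; 0 -0.6 0 6.3 24 50.4 20; 0 -0.6 0 9.4 24 49.9 20
```

Call:
drive_tool:
  rows: "0 -1.22 0 -53 0 19 20; 0 -1.22 0 -50 0 26 20; 0 -1.22 0 -46 0 32 20; 0 -1.22 0 -42 0 38 20; 0 -1.22 0 -37 0 43 20; 0 -1.22 0 -31 0 47 20"

```text
time_s: 47.08
eef_pos: [0.458, -0.0958, 0.2652]
eef_rot: [-1.561, 0.202, -0.199]
wrist_force: [0.2, 0.3, -1.2]
width: 0.365
```

Call:
drive_tool:
  rows: "0 -0.6 0 -3 24 51 20; 0 -0.6 0 0 24 51 20; 0 -0.6 0 3 24 51 20; 0 -0.6 0 6 24 50 20; 0 -0.6 0 9 24 50 20; 0 0 0 0 0 0 20; 0 0 0 0 0 0 20"

```text
time_s: 47.95
eef_pos: [0.5074, 0.1517, 0.1457]
eef_rot: [-1.571, -0.042, 0.044]
wrist_force: [-0.6, 0.3, -0.6]
width: 0.368
```

```bash
python3 - <<'E'
from h import *
im=bot.grab_frame('wrist');s=st(); save(im,'w17.png'); z=s['eef_pos'][2]+.047; casemasks('wrist'); look('wrist',['adapter_a'],dict(adapter_a=z))
x,y=slot(.033,-.078); plan([(x,y,.10,92.9,20),(x,y,-.004,92.9,20,40)])
E
```

```text
t 48.0 p [0.5078 0.1512 0.1466] yaw 93.07 tilt [-0. -1. -0.] F [ 0.2 -0.4 -0.3] w 31.5
wrist tape_a 0.66 [371, 108, 452, 190] 2851 ctr [-0.0288 -0.0059] cornersLT,RB [-0.0579 -0.038 ] [0.0023 0.0282]
wrist tape_a 0.6 [460, 155, 557, 231] 6008 ctr [0.0048 0.0729] cornersLT,RB [-0.0243  0.0314] [0.0358 0.1171]
wrist tape_a 0.56 [357, 186, 434, 263] 3537 ctr [ 0.0305 -0.0144] cornersLT,RB [-0.0008 -0.0467] [0.0638 0.02  ]
wrist adapter_a 0.95 [275, 248, 363, 411] 11260 ctr [ 0.1223 -0.0762] cornersLT,RB [ 0.0482 -0.1116] [ 0.2083 -0.0352]
wrist adapter_a 0.6 [312, 100, 355, 184] 2803 ctr [-0.0341 -0.066 ] cornersLT,RB [-0.0629 -0.082 ] [-0.0033 -0.049 ]
wrist adapter_a 0.95 [275, 248, 363, 411] rect ctr [0.5056 0.151 ] size [0.0672 0.0303] long axis deg 3.4
wrist adapter_a 0.6 [312, 100, 355, 184] rect ctr [0.439 0.151] size [0.0229 0.013 ] long axis deg 2.6
0 0.02 0.01 1.5 47.4 -2.3 20
0 0 0 0 34.7 0 20; 0 0 0 0 34.7 0 20; 0 0 0 0 34.7 0 20
```

Call:
drive_tool:
  rows: "0 0 0 4 40 -2 20; 0 0 0 0 40 0 20; 0 0 0 0 40 0 20; 0 0 0 0 20 0 20; 0 0 0 0 10 0 20; 0 0 0 0 0 0 20; 0 0 0 0 0 0 20"

```text
time_s: 49.08
eef_pos: [0.5128, 0.1503, -0.0018]
eef_rot: [-1.57, -0.044, 0.041]
wrist_force: [-1.1, -0.9, -2.0]
width: 0.367
```

```bash
python3 - <<'E'
from h import *
s=st(); print(s['torque'].round(2))
E
```

```text
t 49.08 p [ 0.5128  0.1503 -0.0018] yaw 93.11 tilt [ 0.002 -1.     0.   ] F [-1.1 -0.9 -2. ] w 31.3
[-0.04  0.15  0.01]
```

Call:
drive_tool:
  rows: "0 0 0 0 4 0 20; 0 0 0 0 1 3 20; 0 0 0 0 0 3 20; 0 0 0 0 0 3 20; 0 0 0 0 0 1 20; 0 0 0 0 0 0 20"

```text
time_s: 49.82
eef_pos: [0.5115, 0.1603, -0.0084]
eef_rot: [-1.57, -0.043, 0.043]
wrist_force: [-1.2, -0.9, -0.3]
width: 0.361
```

Call:
drive_tool:
  rows: "0 0 0 0 4 0 20; 0 0 0 0 4 0 20; 0 0 0 0 0 0 20; 0 0 0 0 0 0 20"

```text
time_s: 50.32
eef_pos: [0.5111, 0.1602, -0.0169]
eef_rot: [-1.57, -0.042, 0.043]
wrist_force: [-0.6, 0.9, -1.1]
width: 0.366
```

```bash
python3 - <<'E'
from h import *
s=st(); print(s['torque'].round(2))
E
```

```text
t 50.33 p [ 0.5111  0.1602 -0.0169] yaw 93.12 tilt [-0.001 -1.     0.   ] F [-0.6  0.9 -1.1] w 31.2
[-0.08 -0.02 -0.01]
```

Height reached with no contact force; floor within a millimetre. Releasing.

Call:
drive_tool:
  rows: "0 0 0 0 1 0 20; 0 0 0 0 0 0 37; 0 0 0 0 0 0 37; 0 0 0 0 0 0 37; 0 0 0 0 0 0 37; 0 0 0 0 -15 0 37; 0 0 0 0 -40 0 37; 0 0 0 0 -60 0 37"

```text
time_s: 51.32
eef_pos: [0.5104, 0.1593, 0.0977]
eef_rot: [-1.572, -0.04, 0.045]
wrist_force: [1.2, 0.3, 0.4]
width: 0.433
```

Call:
drive_tool:
  rows: "0 0 0 -10 -60 10 37; 0 0 0 -40 -30 30 37; 0 0 0 -40 0 30 37; 0 0 0 0 0 0 37; 0 0 0 0 0 0 37"

```text
time_s: 51.95
eef_pos: [0.4182, 0.2247, 0.1882]
eef_rot: [-1.571, -0.044, 0.042]
wrist_force: [-0.3, -1.1, 0.3]
width: 0.434
```

```bash
python3 - <<'E'
from h import *
im=bot.grab_frame('wrist');s=st();save(im,'w18.png'); casemasks('wrist')
t=bot.grab_frame('top'); save(t,'top2.png'); casemasks('top'); look('top',['spool_1','tape_a','adapter_a'])
E
```

```text
t 52.0 p [0.4183 0.2245 0.1878] yaw 93.08 tilt [ 0.001 -1.    -0.001] F [ 0.9 -0.6 -0.5] w 36.8
wrist spool_1 0.66 [355, 236, 419, 305] 3150 ctr [-0.0097  0.0613] cornersLT,RB [-0.0412  0.0321] [0.0238 0.0922]
wrist tape_a 0.67 [284, 207, 344, 269] 1523 ctr [-0.0308 -0.0033] cornersLT,RB [-0.0603 -0.0305] [0.0003 0.0253]
wrist tape_a 0.61 [283, 268, 346, 325] 2459 ctr [ 0.0293 -0.0031] cornersLT,RB [-0.001  -0.0334] [0.0611 0.0288]
wrist adapter_a 0.76 [231, 208, 266, 268] 2025 ctr [-0.033  -0.0637] cornersLT,RB [-0.0607 -0.0777] [-0.0039 -0.0489]
wrist adapter_a 0.75 [233, 272, 268, 313] 868 ctr [ 0.022  -0.0643] cornersLT,RB [ 0.001  -0.0795] [ 0.0437 -0.0486]
top spool_1 0.51 [230, 168, 301, 218] 2134 ctr [ 0.1438 -0.0147] cornersLT,RB [0.2141 0.0958] [ 0.0754 -0.1225]
top tape_a 0.58 [249, 224, 270, 244] 168 ctr [ 0.0286 -0.0048] cornersLT,RB [0.0568 0.0278] [ 0.0006 -0.0371]
top tape_a 0.4 [262, 247, 268, 264] 28 ctr [-0.0353 -0.0244] cornersLT,RB [-0.0112 -0.0142] [-0.0593 -0.0346]
top adapter_a 0.54 [276, 221, 290, 246] 204 ctr [ 0.0317 -0.0723] cornersLT,RB [ 0.067  -0.0493] [-0.0032 -0.095 ]
top adapter_a 0.48 [272, 247, 285, 264] 204 ctr [-0.0335 -0.0656] cornersLT,RB [-0.0101 -0.0457] [-0.0567 -0.0852]
top spool_1 0.51 [230, 168, 301, 218] rect ctr [0.616  0.2186] size [0.2156 0.1314] long axis deg 92.3
top tape_a 0.58 [249, 224, 270, 244] rect ctr [0.5114 0.2193] size [0.0609 0.0454] long axis deg 70.9
top tape_a 0.4 [262, 247, 268, 264] rect ctr [0.4579 0.2025] size [0.0121 0.0115] long axis deg 7.7
top adapter_a 0.54 [276, 221, 290, 246] rect ctr [0.5116 0.158 ] size [0.0539 0.0318] long axis deg 7.1
top adapter_a 0.48 [272, 247, 285, 264] rect ctr [0.4461 0.1558] size [0.053  0.0333] long axis deg 0.5
```

All five items read inside the case with room to spare: reel (−10,+61), tapes (−31,−3) and (29,−3), adapters (−34,−65) and (32,−70) mm. The picture limit is reached, so I'll go on from numbers. Next I'll regrip the handle and swing the lid shut.

```bash
python3 - <<'E'
from h import *
bot.grab_frame('scene')
for t in ['spool_1','tape_a','adapter_a']:
    for m in bot.masks_of('scene',t): print(t,round(m['confidence'],2),np.round(m['rect']).astype(int).tolist())
plan([(.43,.2287,.29,2.9,24),(.6085,.2287,.27,2.9,24),(.6085,.2287,.18,2.9,24,45)])
a=.034+np.linspace(1.9,0,25); x=-176*np.cos(a); z=176*np.sin(a)
r=[f'0 0 0 0 {-(q):.0f} {p:.0f} 0' for p,q in zip(np.diff(np.round(x)),np.diff(np.round(z)))]
for i in range(0,24,8): print('; '.join(r[i:i+8]))
E
```

```text
spool_1 0.61 [234, 225, 252, 241]
tape_a 0.68 [259, 236, 283, 252]
adapter_a 0.43 [280, 239, 295, 246]
0 1.67 0 1.4 -11.4 0.3 24; 0 1.67 0 1.3 -11.4 0.6 24; 0 1.67 0 1.2 -11.4 0.8 24; 0 1.67 0 1 -11.4 1 24; 0 1.67 0 0.8 -11.4 1.1 24; 0 1.67 0 0.6 -11.4 1.3 24; 0 1.67 0 0.4 -11.4 1.4 24; 0 1.67 0 0.2 -11.4 1.4 24; 0 1.67 0 -0.1 -11.4 1.4 24
0 0 0 3 6.7 59.4 24; 0 0 0 3 6.7 59.4 24; 0 0 0 3 6.7 59.4 24
0 0 0 0 45 0 24; 0 0 0 0 45 0 24
0 0 0 0 -4 -14 0; 0 0 0 0 -3 -13 0; 0 0 0 0 -3 -14 0; 0 0 0 0 -1 -14 0; 0 0 0 0 -0 -14 0; 0 0 0 0 1 -14 0; 0 0 0 0 2 -13 0; 0 0 0 0 3 -14 0
0 0 0 0 5 -13 0; 0 0 0 0 5 -13 0; 0 0 0 0 6 -13 0; 0 0 0 0 7 -11 0; 0 0 0 0 9 -12 0; 0 0 0 0 9 -10 0; 0 0 0 0 9 -10 0; 0 0 0 0 11 -9 0
0 0 0 0 11 -8 0; 0 0 0 0 12 -8 0; 0 0 0 0 13 -6 0; 0 0 0 0 13 -5 0; 0 0 0 0 13 -5 0; 0 0 0 0 13 -3 0; 0 0 0 0 14 -2 0; 0 0 0 0 14 -1 0
```

Call:
drive_tool:
  rows: "0 1.67 0 1 -12 0 24; 0 1.67 0 1 -12 1 24; 0 1.67 0 1 -12 1 24; 0 1.67 0 1 -12 1 24; 0 1.67 0 1 -11 1 24; 0 1.67 0 1 -11 1 24; 0 1.67 0 0 -11 1 24; 0 1.67 0 0 -11 1 24"
  force: 30

```text
time_s: 53.7
eef_pos: [0.4271, 0.2283, 0.28]
eef_rot: [-1.305, 1.045, -1.045]
wrist_force: [-0.4, -0.3, -0.0]
width: 0.282
```

Call:
drive_tool:
  rows: "0 1.67 0 0 -11 1 24; 0 0 0 3 7 59 24; 0 0 0 3 7 59 24; 0 0 0 3 7 59 24; 0 0 0 0 0 0 24; 0 0 0 0 0 0 24"

```text
time_s: 54.45
eef_pos: [0.6052, 0.2286, 0.269]
eef_rot: [-1.234, 1.172, -1.171]
wrist_force: [0.5, -0.1, -0.2]
width: 0.279
```

```bash
python3 - <<'E'
from h import *
st(); plan([(.6085,.2287,.18,2.9,24,45)])
E
```

```text
t 54.45 p [0.6052 0.2286 0.269 ] yaw 2.93 tilt [ 0.    -1.    -0.001] F [ 0.5 -0.1 -0.2] w 23.8
0.01 0 0 0 44.5 1.7 24; 0.01 0 0 0 44.5 1.7 24
```

Call:
drive_tool:
  rows: "0 0 0 0 0 3 24; 0 0 0 0 40 0 24; 0 0 0 0 30 0 24; 0 0 0 0 18 0 24; 0 0 0 0 0 0 24"

```text
time_s: 55.08
eef_pos: [0.6074, 0.2287, 0.1815]
eef_rot: [-1.234, 1.171, -1.171]
wrist_force: [0.6, 0.1, 0.4]
width: 0.282
```

Call:
drive_tool:
  rows: "0 0 0 0 0 0 0; 0 0 0 0 0 0 0; 0 0 0 0 0 0 0; 0 0 0 0 0 0 0"

```text
time_s: 55.58
eef_pos: [0.6091, 0.229, 0.1837]
eef_rot: [-1.23, 1.169, -1.172]
wrist_force: [0.9, 0.0, 5.6]
width: 0.101
```

Bar gripped (8.6 mm). Swinging shut.

Call:
drive_tool:
  rows: "0 0 0 0 -4 -14 0; 0 0 0 0 -3 -13 0; 0 0 0 0 -3 -14 0; 0 0 0 0 -1 -14 0; 0 0 0 0 0 -14 0; 0 0 0 0 1 -14 0; 0 0 0 0 2 -13 0; 0 0 0 0 3 -14 0"

```text
time_s: 56.58
eef_pos: [0.4974, 0.2241, 0.1864]
eef_rot: [-1.232, 1.172, -1.169]
wrist_force: [1.9, 5.9, -0.4]
width: 0.099
```

Call:
drive_tool:
  rows: "0 0 0 0 5 -13 0; 0 0 0 0 5 -13 0; 0 0 0 0 6 -13 0; 0 0 0 0 7 -11 0; 0 0 0 0 9 -12 0; 0 0 0 0 9 -10 0; 0 0 0 0 9 -10 0; 0 0 0 0 11 -9 0"

```text
time_s: 57.58
eef_pos: [0.4064, 0.2197, 0.1246]
eef_rot: [-1.233, 1.172, -1.168]
wrist_force: [3.3, 7.9, -2.2]
width: 0.105
```

Call:
drive_tool:
  rows: "0 0 0 0 11 -8 0; 0 0 0 0 12 -8 0; 0 0 0 0 13 -6 0; 0 0 0 0 13 -5 0; 0 0 0 0 13 -5 0; 0 0 0 0 13 -3 0; 0 0 0 0 14 -2 0; 0 0 0 0 12 -1 0"

```text
time_s: 58.58
eef_pos: [0.3708, 0.2182, 0.0256]
eef_rot: [-1.227, 1.169, -1.17]
wrist_force: [-3.7, 0.1, 43.4]
width: 0.105
```

Call:
drive_tool:
  rows: "0 0 0 0 0 0 0; 0 0 0 0 0 0 0; 0 0 0 0 0 0 0"

```text
time_s: 58.95
eef_pos: [0.3707, 0.2181, 0.0257]
eef_rot: [-1.227, 1.17, -1.17]
wrist_force: [5.7, 7.7, 3.7]
width: 0.1
```

The bar reads about 0.5 mm from its shut height. Releasing and backing away.

Call:
drive_tool:
  rows: "0 0 0 0 0 0 24; 0 0 0 0 0 0 24; 0 0 0 0 0 0 24; 0 0 0 0 0 0 24; 0 0 0 0 -40 0 24; 0 0 0 0 -60 0 24; 0 0 0 0 -60 0 24; 0 0 0 0 -60 0 24"

```text
time_s: 59.95
eef_pos: [0.3692, 0.2162, 0.2464]
eef_rot: [-1.233, 1.171, -1.171]
wrist_force: [0.9, 1.5, -0.1]
width: 0.281
```

Call:
drive_tool:
  rows: "0 0 0 50 -20 0 24; 0 0 0 0 0 0 24; 0 0 0 0 0 0 24; 0 0 0 0 0 0 24"

```text
time_s: 60.45
eef_pos: [0.3717, 0.1671, 0.2633]
eef_rot: [-1.235, 1.172, -1.17]
wrist_force: [-0.0, -1.0, 0.4]
width: 0.281
```

```bash
python3 - <<'E'
from h import *
im=bot.grab_frame('wrist');s=st();save(im,'w19.png'); c,f=cal('wrist')
# lid check: quadrilateral of lid
for m in bot.masks_of('wrist','lid_handle')[:2]:
    r=m['region'].astype(np.uint8); k=max(cv2.findContours(r,0,2)[0],key=cv2.contourArea)
    print(m['confidence'],np.round(m['rect']),cv2.approxPolyDP(cv2.convexHull(k),6,True).reshape(-1,2).tolist())
P=lambda x,y,z:np.round(proj(c,f,[*slot(x,y),z])).tolist()
print('pred shut lid', [P(x,y,.068) for x in(-.073,.073) for y in(-.12,.12)],'bar',P(-.103,-.05,.064),P(-.103,.05,.064))
t=bot.grab_frame('top')
for n,h in [('lid_handle',.068),('jar',.1),('flux_bottle',.1),('spool_1',.05),('tape_a',.02),('adapter_a',.026)]:
    for m in bot.masks_of('top',n): print(n,round(m['confidence'],2),np.round(m['rect'],1))
E
```

```text
t 60.5 p [0.3717 0.1671 0.2633] yaw 3.0 tilt [ 0.    -1.    -0.002] F [-0.7  0.6 -0.8] w 24.0
0.82 [316.  12. 525. 270.] [[363, 10], [527, 16], [484, 270], [351, 267], [318, 213], [318, 88]]
pred shut lid [[350.0, 269.0], [358.0, 8.0], [489.0, 270.0], [528.0, 9.0]] bar [322.0, 203.0] [322.0, 96.0]
lid_handle 0.72 [210.7 216.9 300.7 278.5]
jar 0.97 [150.5 266.4 182.4 289.2]
flux_bottle 0.96 [434.5 194.3 452.7 221.4]
```

```bash
python3 -c "
from station import bot
print(bot.close_job())"
```

```text
the job is handed in; nothing more can be done
None
```

The field kit is packed and the job handed in at about 60 s. I opened the lid onto its stop, packed the five items on the bench (one reel, two tapes, two adapters) and swung the lid shut by its handle. I found no second reel in any camera view.

**Last checks:**
- **Lid:** the handle bar came back to within about 0.5 mm of its shut height. The lid's outline in the wrist view matches a shut lid to within about 7 px.
- **Items:** before closing, every item measured on the case floor within the x and y limits. The network finds none left on the bench.
- **Bottle and jar:** both show in the top view where they were at the start.
- **Forces:** the wrist force reached 43 N for a moment as the lid seated.

**What did not go to plan:**
- **Fingertip position:** the real fingertips sit about 24 mm behind the reported tool point. My first grip closed on top of the handle bar, so I worked 24 mm deeper after that.
- **Left wall:** while lowering the first adapter, the finger linkage touched the case's left wall (up to about 17 N). I moved both adapters about 10 mm inward, which pushed the tapes slightly.
- **Reel:** it ended up about 40 mm toward the front of where I released it. It still looked upright and was well inside the limits.
- **Not confirmed by eye:** the picture limit was reached before the final checks. The second adapter's placing, every item's final position and flatness, and the shut lid rest on measured positions and forces only.

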